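# Load brass clock feet into the ultrasonic cleaner and set its timer

### The arm

A 6-joint arm with a two-finger parallel gripper is mounted at the origin on a cart in front of the work surface, level with it; the furniture and walls round the work are solid. World frame = base frame: x ahead of the robot, y to its left, z up, the work surface at z = 0. Lengths are in m, angles in rad, forces in N, time in s.
With the tool pointing down it reaches from about 0.225 to 0.875 m from the base axis. Payload 3.4 kg.
Tool frame: the origin (TCP) lies on the centre line of the jaws, within the pads' length; the fingertips stand 17 mm ahead of it and the grasp point (between the pads) lies 2 mm behind it (nose_length is the distance from the TCP to the fingertips, in m); z points along the fingers, y is the line along which they close (so a half turn about z gives the same grasp; the last joint's range is limited). The gripper opens to 85 mm and grips with 20 to 120 N. Pads are 22 mm wide; open, the fingers measure 114 mm over their backs; the gripper's body (76 mm by 85 mm) begins 54 mm behind the grasp point. The pads swing forward as they close: fully open they stand 13 mm farther back than shut.
Start: joints at [1.2, 0.276, 1.505, -0, 1.361, -0.121], TCP at [0.142, 0.557, 0.214] pointing down, gripper open.
Joint ranges: [-2.89, 2.89], [-0.75, 2.08], [0.22, 2.7], [-1.18, 4.32], [0.11, 2.71], [-2.7, 2.7]. Speed limits (rad/s): [2.57, 2.57, 3.14, 3.14, 3.14, 3.14].

### API

Orientations are given as a unit quaternion [w, x, y, z].
In Python, from rig import get_state, get_image, sign_off, find_in, place_of, nose_length gives the robot as it stands.
- The arm moves only by the tool apply_moves, never from a script. Its argument "deltas" is one flat list of numbers, 5 for each row, row after row: the finger opening in mm, from 0 to 85.4, then the shift along the tool's x, y, z in mm, then the turn about the tool's z in degrees. A call has 1 to 12 rows; each row is the pose to reach, as a shift and turn from the pose commanded when the call began, along the tool's axes at that moment; what a row does not reach only later rows make up. A row lasts 1/12 s, in which the tool goes at most 41.7 mm and 7.16 degrees, less where a joint would pass 70% of its speed; a pose out of reach is approached as far as the arm can. A call with a gripper value outside its range is refused whole. The fingers move at their own pace and stop on an object; "squeeze" is the grip in N (left out, the last holds). Time passes only in rows, so rows that repeat a pose let the fingers close. It gives the time, the measured TCP pose, the force, the opening and the grip force at its end, in the units of the state.
- get_state(): the state, without advancing time (a new reading comes with each control period).
- get_image(name): name is "side" or "top" or "wrist"; returns a dict with "frame" (420x560x3 uint8, red, green, blue), "K" (3x3 intrinsics, pixels), "position" and "orientation" of the camera in the world. Camera axes: x right, y down, z forward; pixel columns grow to the right and rows downward; lengths in m; the calibration is good to about 2 mm. A picture is of the moment at which its call begins. There is no depth.
- sign_off(): hands the job in; it is judged then, once.
Trained networks look in a picture, given as the dict that the camera call returned (one of the last four; its "shot" number tells which), for a name from the list of things; names that differ only in an ending like _2 or _b are one class to them, and where a whole thing is asked for, a point or a joint stands for the part that bears it (a point fixed in the world has none). Each returns a list of dicts, best first, with "score" (0 to 1); they miss things now and then, are a little off and sometimes report something else, mostly with a low value. They report only what shows in the picture. A call takes as long as a camera call.
- find_in(query, picture): "point" ([column, row] in pixels, amid what is visible of it).
- place_of(query, picture): "point" ([column, row] in pixels: a listed point, or the origin of a listed thing).
The state is a dict: "clock": time; "qpos": joint angles; "qd": joint speeds; "effort": joint torques, N m; "position": TCP position; "ee_rot": TCP orientation; "contact_force": force on the tool from outside, world axes, zero at the start; "moment": the same for the moment, N m; "width": finger opening in m; "gripper_force": force on a finger pad.
Only numpy, scipy, OpenCV 4.12 (cv2) and the standard library are available. Lean on these libraries where they do the work, as an engineer would, in place of code of your own. Each camera call takes 0.05 s, during which the arm holds its last target. There are 200 camera calls.

### The job

Clean the four brass clock feet: take them out of the steel tray with the scoop, never touching them with the gripper, and tip them from low over the rim into the ultrasonic cleaner's mesh basket. Only when all four are in, turn the cleaner's timer clockwise to 3 minutes, which starts it. Finish with the scoop lying flat in the emptied tray and nothing else on the bench disturbed.

Things in the scene. Friction and masses are not known exactly. Their poses are not given: they have to be found in the camera images.
- scoop_grip (a point): the scoop: an aluminium pan with an upswept wooden handle, loose, about 0.11 kg. It starts flat on the bench, right of the tray. This point is the middle of the handle, where to grip it from above: the handle is 14 mm wide (along y), 18 mm high and 82 mm long, climbing 17 degrees to the rear, and this point lies 61 mm above the scoop's underside. Axes: x points forward to the pan's open front lip, y to its left, z up out of the pan (level when the scoop lies flat)
- scoop_pan (a point): middle of the scoop's pan floor (upper face, 2 mm above the underside), 80 mm ahead of the handle point along x and 59 mm below it. Same axes. The flat pan is 62 mm long (lip at x = +36 mm, rear wall at x = -26 mm) and 72 mm wide outside, 67 mm inside; floor 2 mm thick; side walls fall from 30 mm high at the rear wall to 22 mm at x = +6 mm and 4 mm at x = +26 mm, the last 10 mm of floor, tapering to 60 mm wide at the lip, being open
- tray_floor (a point): point on the inner floor of a dark steel tray fixed on the bench, floor 4 mm above the bench, midway between its long sides. Inside, the flat floor runs from x = -95 to +78 mm and y = -40 to +40 mm (narrowing from x = +70 mm); walls 4 mm thick rise 28 mm above it. x points roughly to the robot's left, to the cleaner. The feet start in the half where x is positive; the other half is free for the scoop
- tray_slope (a point): foot of the tray's sloping end: 78 mm along x from the point above, same axes. From here the end slopes up and out at 55 degrees to its rim 40 mm higher. The side walls are upright and, from x = -8 mm here on, rise and converge from y = +-40 mm to +-20 mm at the rim, like a spout. Feet pushed here by the scoop's lip, kept on the floor, ride up onto the pan
- foot1_centre (a point): one of four alike brass clock feet: a flattened ball 21 mm in diameter and 16 mm tall with a flat base 7 mm across, about 25 g; this point is its centre (8 mm above the tray floor when it stands upright). It topples and rolls on a slope steeper than about 25 degrees
- foot2_centre (a point): one of four alike brass clock feet: a flattened ball 21 mm in diameter and 16 mm tall with a flat base 7 mm across, about 25 g; this point is its centre (8 mm above the tray floor when it stands upright). It topples and rolls on a slope steeper than about 25 degrees
- foot3_centre (a point): one of four alike brass clock feet: a flattened ball 21 mm in diameter and 16 mm tall with a flat base 7 mm across, about 25 g; this point is its centre (8 mm above the tray floor when it stands upright). It topples and rolls on a slope steeper than about 25 degrees
- foot4_centre (a point): one of four alike brass clock feet: a flattened ball 21 mm in diameter and 16 mm tall with a flat base 7 mm across, about 25 g; this point is its centre (8 mm above the tray floor when it stands upright). It topples and rolls on a slope steeper than about 25 degrees
- basket (a point): centre of the wire-mesh basket's floor in the tank of the ultrasonic cleaner (white box, 215 x 150 x 95 mm, fixed on the bench left of the tray). The floor is 40 mm above the bench; the basket is open at the top, 116 mm along x and 112 mm along y inside, its rim 60 mm above this point (handles folded flat on the rim, 3 mm higher). x points away from the robot, the timer is on the -x side, z up
- timer_grip (a point): on the axis of the timer knob, at the height to grip it from above: upright black fluted cylinder 34 mm in diameter over its flutes, 30 mm tall, top 8 mm above this point; beneath it, 22 to 28 mm below this point, its graduated skirt 60 mm in diameter, which turns with it on the cleaner's aluminium deck (28 mm below this point)
- timer (a joint): angle of the timer in rad, growing clockwise seen from above, 0 to 5.24. The skirt's scale has a line for each minute, 25 degrees (0.436 rad) apart, and a longer line every three minutes; zero is the long line with a dot. The line that stands at the fixed index line (on the deck, on the robot's side of the knob) is the reading: 3 minutes, the first long line after the dotted zero, is 1.309 rad. It starts below one minute, turns stiffly (0.03 N m) and stays where it is left
- small_hammer: small hammer with a wooden handle and brass head, 149 x 38 x 12 mm, lying on the bench near its front edge; bystander, origin at the centre of its underside
- thread_spool: wooden spool of dark thread, 28 mm in diameter, 30 mm tall, standing behind the tray; bystander, origin at the centre of its underside
- eye_loupe_2: black eye loupe, 42 mm in diameter, 35 mm tall, standing left of the cleaner; bystander, origin at the centre of its underside
- part_bottle_3: small glass bottle with a screw cap, 26 mm in diameter, 48 mm tall, standing behind the gap between tray and cleaner; bystander, origin at the centre of its underside

How it is judged:
On the way, in this order (a step that is already met when the one before it is completed fails the run):
1. at least one foot is carried in the lifted scoop (height (world z) of scoop_pan above 0.06 m and ((x of foot1_centre in the frame of scoop_pan between -0.04 and 0.04 m and y of foot1_centre in the frame of scoop_pan between -0.038 and 0.038 m and z of foot1_centre in the frame of scoop_pan between 0 and 0.045 m) or (x of foot2_centre in the frame of scoop_pan between -0.04 and 0.04 m and y of foot2_centre in the frame of scoop_pan between -0.038 and 0.038 m and z of foot2_centre in the frame of scoop_pan between 0 and 0.045 m) or (x of foot3_centre in the frame of scoop_pan between -0.04 and 0.04 m and y of foot3_centre in the frame of scoop_pan between -0.038 and 0.038 m and z of foot3_centre in the frame of scoop_pan between 0 and 0.045 m) or (x of foot4_centre in the frame of scoop_pan between -0.04 and 0.04 m and y of foot4_centre in the frame of scoop_pan between -0.038 and 0.038 m and z of foot4_centre in the frame of scoop_pan between 0 and 0.045 m))), for 0.1 s.
2. all four feet lie in the mesh basket (x of foot1_centre in the frame of basket between -0.058 and 0.058 m and y of foot1_centre in the frame of basket between -0.056 and 0.056 m and z of foot1_centre in the frame of basket between 0 and 0.05 m and x of foot2_centre in the frame of basket between -0.058 and 0.058 m and y of foot2_centre in the frame of basket between -0.056 and 0.056 m and z of foot2_centre in the frame of basket between 0 and 0.05 m and x of foot3_centre in the frame of basket between -0.058 and 0.058 m and y of foot3_centre in the frame of basket between -0.056 and 0.056 m and z of foot3_centre in the frame of basket between 0 and 0.05 m and x of foot4_centre in the frame of basket between -0.058 and 0.058 m and y of foot4_centre in the frame of basket between -0.056 and 0.056 m and z of foot4_centre in the frame of basket between 0 and 0.05 m), for 0.2 s.
3. the timer reads 3 minutes, within a quarter of a minute (value of joint timer between 1.199 and 1.419 rad), for 0.2 s.
At the end, for the whole second after the job is handed in: All four feet lie at rest inside the mesh basket, below its rim (centres less than 50 mm above its floor); the timer reads 3 minutes within a quarter of a minute (0.11 rad); the scoop lies at rest, its pan flat on the tray's floor (within 8 mm and 0.12 rad) (all of step 2 and all of step 3 and x of scoop_pan in the frame of tray_floor between -0.075 and 0.075 m and y of scoop_pan in the frame of tray_floor between -0.025 and 0.025 m and z of scoop_pan in the frame of tray_floor between -0.003 and 0.008 m and angle between scoop_pan's own z axis and vertical below 0.12 rad and linear speed of each of scoop, foot1, foot2, foot3, foot4 below 0.02 m/s); the robot touches nothing.
It fails at once if the gripper's fingers touch a foot (contact force between the fingers and foot1 above 1 N or contact force between the fingers and foot2 above 1 N or contact force between the fingers and foot3 above 1 N or contact force between the fingers and foot4 above 1 N).
It fails at once if a foot is dropped from a height (it moves faster than 1.9 m/s, a fall of 18 cm) (linear speed of any of foot1, foot2, foot3, foot4 above 1.9 m/s).
It fails at once if the timer is turned past one minute before all four feet are in the basket (value of joint timer above 0.6 rad and not (x of foot1_centre in the frame of basket between -0.058 and 0.058 m and y of foot1_centre in the frame of basket between -0.056 and 0.056 m and z of foot1_centre in the frame of basket between 0 and 0.05 m and x of foot2_centre in the frame of basket between -0.058 and 0.058 m and y of foot2_centre in the frame of basket between -0.056 and 0.056 m and z of foot2_centre in the frame of basket between 0 and 0.05 m and x of foot3_centre in the frame of basket between -0.058 and 0.058 m and y of foot3_centre in the frame of basket between -0.056 and 0.056 m and z of foot3_centre in the frame of basket between 0 and 0.05 m and x of foot4_centre in the frame of basket between -0.058 and 0.058 m and y of foot4_centre in the frame of basket between -0.056 and 0.056 m and z of foot4_centre in the frame of basket between 0 and 0.05 m)).
It fails at once if a bystander (hammer, spool, loupe, bottle) is pushed more than 20 mm (distance of any of small_hammer, thread_spool, eye_loupe_2, part_bottle_3 from where it was at the start of the episode above 0.02 m).
It also fails if it takes over 72 s, if anything falls off the work surface, if the arm or the gripper's body presses on something with over 40 N, if the wrist force passes 120 N, or if a joint passes its speed limit or range.

## Working session

There is one attempt and no reset: what is moved stays moved. The work goes in short steps, Python scripts to look and compute and a tool call to move; the robot and the scene stay as the last step left them, time stands still between calls to the robot, and variables do not carry over. Pictures are saved under pics/ and viewed, at most 10 in all, crops included, and the job is handed in when it is done.

Besides the shell and the picture viewer there is one more tool, called after "Emit:" as a command line: name --argument value ..., lists and objects as JSON in quotes. apply_moves: Moves the arm, as the interface text tells. Its arguments: {"type":"object","properties":{"deltas":{"type":"array"},"squeeze":{"type":"number"}},"required":["deltas"]}

```bash
mkdir -p pics; ls
cat > h.py <<'E'
import numpy as np,cv2
from scipy.spatial.transform import Rotation as R
from rig import *
def rot(q): return R.from_quat([q[1],q[2],q[3],q[0]]).as_matrix()
def ray(im,p):
    d=rot(im["orientation"])@np.linalg.inv(im["K"])@np.array([p[0],p[1],1.]); return np.array(im["position"]),d
def onz(im,p,z):
    o,d=ray(im,p); return o+d*(z-o[2])/d[2]
def proj(im,X):
    c=rot(im["orientation"]).T@(np.array(X)-im["position"]); u=np.array(im["K"])@c; return u[:2]/u[2]
def tri(a,p,b,q):
    A=[];B=[]
    M=np.zeros((3,3));v=np.zeros(3)
    for im,x in((a,p),(b,q)):
        o,d=ray(im,x);d=d/np.linalg.norm(d);P=np.eye(3)-np.outer(d,d);M+=P;v+=P@o
    return np.linalg.solve(M,v)
def save(im,n,crop=None,s=1):
    f=cv2.cvtColor(im["frame"],cv2.COLOR_RGB2BGR)
    if crop: f=f[crop[1]:crop[3],crop[0]:crop[2]]
    cv2.imwrite("pics/"+n+".png",cv2.resize(f,None,fx=s,fy=s,interpolation=cv2.INTER_CUBIC))
E
python3 - <<'E'
from h import *
np.set_printoptions(precision=4,suppress=True)
t=get_image("top");s=get_image("side");save(t,"t0");save(s,"s0")
for n,im in(("t",t),("s",s)): print(n,np.array(im["position"]),rot(im["orientation"]).tolist(),im["K"][0][0])
Z=dict(scoop_grip=.061,scoop_pan=.002,tray_floor=.004,tray_slope=.004,foot1_centre=.012,basket=.04,timer_grip=.095,small_hammer=0,thread_spool=0,eye_loupe_2=0,part_bottle_3=0)
for n in Z:
    for l,im in(("t",t),("s",s)):
        for r in place_of(n,im)[:5 if "foot" in n else 1]: print(n,l,np.round(r["point"],1),round(r["score"],2),onz(im,r["point"],Z[n]))
st=get_state();print(nose_length, st["position"],st["ee_rot"],rot(st["ee_rot"]))
E
```

```text
pics
t [ 0.4475 -0.0109  1.3094] [[-0.02803810410216572, -0.9987854884148755, 0.04051435363195311], [-0.9996042718335707, 0.02810713611889499, 0.0011351789598446245], [-0.0022725427241490556, -0.04046649269522555, -0.9991783116734041]] 470.8673435590179
s [ 0.4468 -0.8339  0.7107] [[0.9964785591608836, -0.03552127929840314, 0.07595208917241186], [-0.08219514673890733, -0.5927948205357771, 0.8011480878080689], [0.016566200083865213, -0.8045697853281347, -0.5936270054098118]] 393.78833857723464
scoop_grip t [429. 203.] 0.96 [ 0.4827 -0.3975  0.061 ]
scoop_grip s [269.6 348.6] 0.89 [ 0.4884 -0.3956  0.061 ]
scoop_pan t [403.6 178.3] 0.84 [ 0.555 -0.348  0.002]
scoop_pan s [302.2 350.9] 0.93 [ 0.5582 -0.3658  0.002 ]
tray_floor t [327.2 197. ] 0.59 [ 0.5088 -0.1337  0.004 ]
tray_floor s [268.6 275.2] 0.9 [ 0.5054 -0.1515  0.004 ]
tray_slope t [304. 192.] 0.84 [ 0.5245 -0.0698  0.004 ]
tray_slope s [320.1 240. ] 0.64 [ 0.6563 -0.0285  0.004 ]
foot1_centre t [326.  205.9] 0.63 [ 0.484  -0.1289  0.012 ]
foot1_centre s [259.6 266. ] 0.61 [ 0.4846 -0.1262  0.012 ]
basket t [213.4 179. ] 0.58 [0.5645 0.1757 0.04  ]
timer_grip t [211.  216.2] 0.89 [0.4635 0.1759 0.095 ]
timer_grip s [247.9 169.4] 0.48 [0.4678 0.2068 0.095 ]
small_hammer t [318.2 248.8] 0.77 [ 0.3661 -0.1046  0.    ]
small_hammer s [213. 266.] 0.73 [ 0.3674 -0.1063  0.    ]
thread_spool t [314.2 147.6] 0.55 [ 0.6483 -0.1022  0.    ]
thread_spool s [319.2 258.7] 0.6 [ 0.6418 -0.0974  0.    ]
eye_loupe_2 t [145.9 229.8] 0.44 [0.432  0.3722 0.    ]
eye_loupe_2 s [236.6 169.1] 0.55 [0.4315 0.3716 0.    ]
part_bottle_3 t [285.4 148.2] 0.61 [ 0.6489 -0.0216  0.    ]
part_bottle_3 s [315.3 240.5] 0.71 [ 0.6438 -0.0252  0.    ]
0.017 [0.1422 0.5572 0.214 ] [0.     0.1246 0.9922 0.    ] [[-0.969   0.2472  0.0001]
 [ 0.2472  0.969   0.0001]
 [-0.      0.0001 -1.    ]]
```

Run:
```python
import cv2
f=cv2.imread("pics/t0.png")[110:290,130:470];cv2.imwrite("pics/t0c.png",cv2.resize(f,None,fx=2.35,fy=2.35,interpolation=cv2.INTER_CUBIC))
```

```text
(no output)
```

View pics/t0c.png

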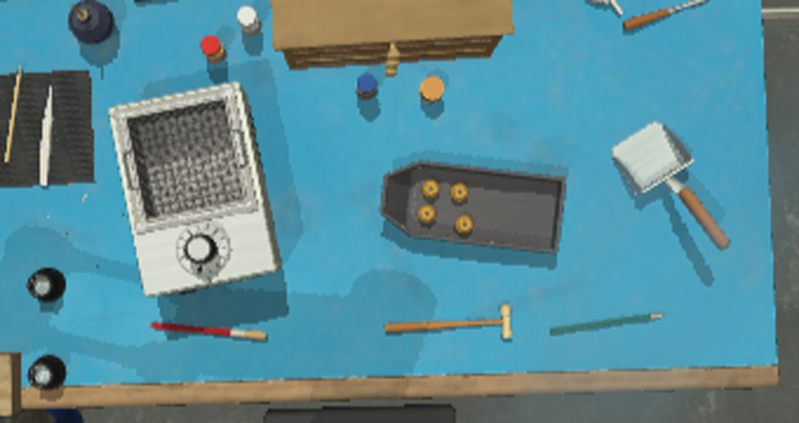

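View pics/s0.png

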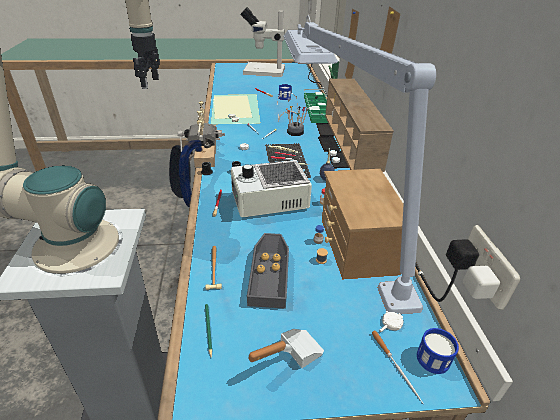

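The top view shows the scoop at upper right with its pan at about (404,178) and its grip at (429,203). The tray is in the middle with the four feet near (311–328, 190–205), and the cleaner is on the left with its timer at about (214,216). I'll set off towards the scoop.

Emit:
apply_moves --deltas '[85, -568, -840, 0, 131, 85, -568, -840, 0, 131, 85, -568, -840, 0, 131, 85, -568, -840, 0, 131, 85, -568, -840, 0, 131, 85, -568, -840, 0, 131, 85, -568, -840, 0, 131, 85, -568, -840, 0, 131, 85, -568, -840, 0, 131, 85, -568, -840, 0, 131, 85, -568, -840, 0, 131, 85, -568, -840, 0, 131]'

```text
clock: 2.2
position: [0.3113, 0.0848, 0.2145]
ee_rot: [0.0, 0.769, 0.639, 0.001]
contact_force: [1.2, -0.4, -0.2]
width: 0.0851
gripper_force: 0.0
```

```bash
cat > go.py <<'E'
import sys
from h import *
def delta(x,y,z,yaw):
    st=get_state();M=rot(st["ee_rot"]);d=M.T@(np.array([x,y,z])-st["position"])
    y0=np.degrees(np.arctan2(M[1,0],M[0,0]));t=-((yaw-y0+180)%360-180)
    print("t %.2f pos %s yaw %.1f | delta %s turn %.1f rows %.1f"%(st["clock"],np.round(st["position"],4),y0,np.round(d*1000,1),t,max(np.linalg.norm(d)/.0417,abs(t)/7.16)))
if __name__=="__main__": delta(*map(float,sys.argv[1:5]))
E
python3 go.py .485 -.397 .17 34.5
python3 - <<'E'
from h import *
np.set_printoptions(precision=4,suppress=True)
t=get_image("top")
for p in [(370.4,185.7),(367,217.2)]: print("end rim",onz(t,p,.032))
for n,z in(("foot1_centre",.012),("timer_grip",.123),("basket",.04),("scoop_grip",.061),("scoop_pan",.002)):
    for r in place_of(n,t)[:6]+find_in(n,t)[:5]: print(n,np.round(r["point"],1),round(r["score"],2),onz(t,r["point"],z))
g=t["frame"];c=g[170:235,285:380].astype(int);dark=(c.max(2)<110).astype(np.uint8)
n,l,s,_=cv2.connectedComponentsWithStats(dark);k=1+s[1:,4].argmax();print(s[k])
pts=np.argwhere(l==k)[:,::-1].astype(np.int32);h=cv2.convexHull(pts);a=cv2.approxPolyDP(h,2,True)[:,0]+[285,170]
for p in a: print(p,onz(t,p,.032))
E
```

```text
t 2.20 pos [0.3113 0.0848 0.2145] yaw 79.4 | delta [-441.7  259.2   44.6] turn 44.9 rows 12.3
end rim [ 0.535  -0.2494  0.032 ]
end rim [ 0.4497 -0.2371  0.032 ]
foot1_centre [327.1 202.5] 0.38 [ 0.4933 -0.1322  0.012 ]
foot1_centre [327.7 205.5] 0.53 [ 0.485  -0.1336  0.012 ]
timer_grip [213.  216.1] 0.58 [0.4632 0.1666 0.123 ]
timer_grip [212.5 216. ] 0.64 [0.4635 0.1678 0.123 ]
basket [206.6 175. ] 0.91 [0.5759 0.1938 0.04  ]
basket [209.6 189.4] 0.81 [0.5366 0.1866 0.04  ]
scoop_grip [429.9 201.7] 0.68 [ 0.486  -0.4001  0.061 ]
scoop_grip [412. 180.] 0.64 [ 0.545  -0.3549  0.061 ]
scoop_pan [405.5 181.1] 0.71 [ 0.5471 -0.353   0.002 ]
scoop_pan [409.7 181.5] 0.89 [ 0.5456 -0.3646  0.002 ]
[   7    9   79   42 2499]
[370 186] [ 0.5342 -0.2483  0.032 ]
[366 217] [ 0.4503 -0.2344  0.032 ]
[333 220] [ 0.4447 -0.1448  0.032 ]
[305 216] [ 0.4577 -0.0693  0.032 ]
[292 209] [ 0.4776 -0.0346  0.032 ]
[293 185] [ 0.5428 -0.0392  0.032 ]
[305 179] [ 0.5582 -0.0723  0.032 ]
```

Emit:
apply_moves --deltas '[60, -442, 259, 45, 45, 60, -442, 259, 45, 45, 60, -442, 259, 45, 45, 60, -442, 259, 45, 45, 60, -442, 259, 45, 45, 60, -442, 259, 45, 45, 60, -442, 259, 45, 45, 60, -442, 259, 45, 45, 60, -442, 259, 45, 45, 60, -442, 259, 45, 45, 60, -442, 259, 45, 45, 60, -442, 259, 45, 45]'

```text
clock: 3.75
position: [0.4839, -0.3817, 0.1696]
ee_rot: [-0.0, 0.954, 0.3, -0.0]
contact_force: [0.0, -0.5, -0.2]
width: 0.0597
gripper_force: 0.0
```

```bash
python3 - <<'E'
from h import *
np.set_printoptions(precision=4,suppress=True)
w=get_image("wrist");s=get_image("side");save(w,"w1")
print(w["position"],rot(w["orientation"])[:,2])
for l,im in(("w",w),("s",s)):
  for n,z in(("scoop_grip",.061),("scoop_pan",.002)):
    for r in place_of(n,im)[:2]: print(l,n,np.round(r["point"],1),round(r["score"],2),onz(im,r["point"],z))
E
python3 go.py .485 -.397 .059 34.5
```

```text
[ 0.5417 -0.3412  0.3293] [-0.2292 -0.1581 -0.9604]
w scoop_grip [302.  210.8] 0.61 [ 0.4859 -0.3975  0.061 ]
w scoop_pan [306.  120.1] 0.72 [ 0.5531 -0.3575  0.002 ]
s scoop_grip [272.8 350.3] 0.94 [ 0.4941 -0.3996  0.061 ]
s scoop_pan [299.3 351.2] 0.94 [ 0.5522 -0.3661  0.002 ]
t 4.05 pos [ 0.4825 -0.3791  0.1699] yaw 34.9 | delta [ -8.2  16.3 110.9] turn 0.4 rows 2.7
```

View pics/w1.png

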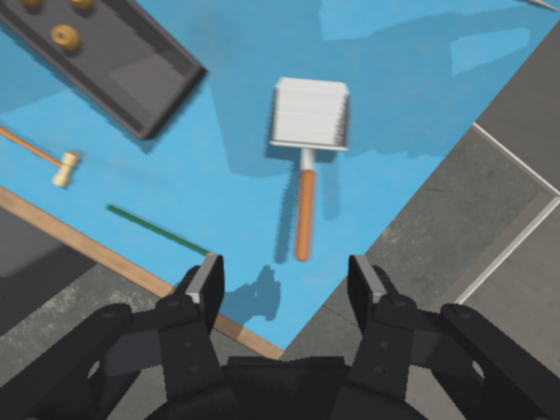

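```bash
python3 - <<'E'
from h import *
np.set_printoptions(precision=4,suppress=True)
w=get_image("wrist")
g=w["frame"].astype(int)
# handle (brown/orange) mask
m=((g[...,0]>120)&(g[...,0]-g[...,2]>60)&(g[...,1]<150)).astype(np.uint8)
m[:,:220]=0;m[:,380:]=0;m[300:]=0
n,l,s,c=cv2.connectedComponentsWithStats(m);k=1+s[1:,4].argmax();print(s[k],c[k])
ys,xs=np.nonzero(l==k)
for lo,hi,z in((.1,.2,.052),(.45,.55,.063),(.8,.9,.073)):
    a,b=np.quantile(ys,[lo,hi]);q=(ys>=a)&(ys<=b);p=(xs[q].mean(),ys[q].mean());print(p,onz(w,p,z))
for n,z in(("scoop_grip",.061),("scoop_pan",.002)):
    for r in place_of(n,w)[:2]: print(n,np.round(r["point"],1),round(r["score"],2),onz(w,r["point"],z))
E
python3 go.py .487 -.397 .059 33
```

```text
[ 296  170   20   91 1215] [305.5852 214.8658]
(np.float64(307.888), np.float64(183.96)) [ 0.5061 -0.3863  0.052 ]
(np.float64(305.552), np.float64(215.032)) [ 0.4835 -0.3993  0.063 ]
(np.float64(303.2554744525547), np.float64(245.44525547445255)) [ 0.4617 -0.4119  0.073 ]
scoop_grip [304.8 209.1] 0.59 [ 0.4872 -0.3959  0.061 ]
scoop_pan [310.  119.6] 0.73 [ 0.5544 -0.3578  0.002 ]
t 4.20 pos [ 0.4825 -0.3794  0.1709] yaw 34.8 | delta [ -6.4  17.  111.9] turn 1.8 rows 2.7
```

Emit:
apply_moves --deltas '[50, -9, 17, 0, 5, 50, -9, 17, 20, 5, 50, -9, 17, 50, 5, 50, -9, 17, 80, 5, 50, -9, 17, 100, 5, 50, -9, 17, 111, 5, 10, -9, 17, 112, 5, 5, -9, 17, 112, 5, 5, -9, 17, 112, 5, 5, -9, 17, 112, 5, 5, -9, 17, 112, 5, 5, -9, 17, 112, 5]' --squeeze 120

```text
clock: 5.2
position: [0.4852, -0.4007, 0.0594]
ee_rot: [0.001, 0.967, 0.257, 0.001]
contact_force: [0.7, -0.5, 0.6]
width: 0.0054
gripper_force: 0.0
```

```bash
python3 - <<'E'
from h import *
st=get_state();print(st["position"],st["width"],st["gripper_force"],st["contact_force"])
w=get_image("wrist");save(w,"w2")
E
python3 go.py .485 -.398 .13 82
```

```text
[ 0.48520784 -0.40067233  0.05938579] 0.005374652746415459 0.0 [ 0.66087024 -0.4758676   0.59738404]
t 5.25 pos [ 0.4851 -0.4006  0.0591] yaw 29.7 | delta [  1.2  -2.1 -70.9] turn -52.3 rows 7.3
```

View pics/w2.png

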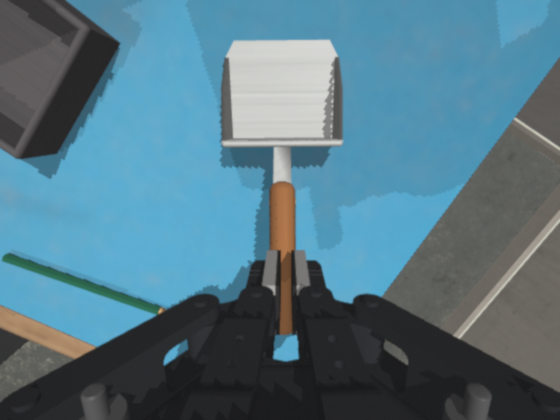

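Run:
```python
from h import *
np.set_printoptions(precision=4,suppress=True)
st=get_state();M=rot(st["ee_rot"]);p=np.array(st["position"])
w=get_image("wrist");s=get_image("side");save(s,"s3",(215,290,345,390),6)
for n,o in(("tip",(0,0,.017)),("tcp",(0,0,0)),("tipR",(0,.0027,.017)),("xfwd",(.011,0,.017)),("xback",(-.011,0,.017))): print(n,proj(w,p+M@np.array(o)),proj(s,p+M@np.array(o)))
for im in(w,s):
  for r in place_of("scoop_grip",im)[:2]+place_of("scoop_pan",im)[:1]: print(r["point"],r["score"])
a=place_of("scoop_grip",w)[0]["point"];b=place_of("scoop_grip",s)[0]["point"];print(tri(w,a,s,b),onz(w,a,.061))
a=place_of("scoop_pan",w)[0]["point"];print(onz(w,a,.002))
```

```text
tip [286.2948 241.2551] [267.9325 356.9371]
tcp [286.3258 252.6907] [268.0104 351.6393]
tipR [290.7454 241.2618] [268.7289 357.9965]
xfwd [286.3273 224.0591] [272.7111 354.0648]
xback [286.2634 257.9033] [263.0883 359.8488]
[283.2, 248.4] 0.92
[280.0, 104.4] 0.83
[270.2, 352.1] 0.89
[301.7, 348.1] 0.64
[ 0.4875 -0.3991  0.0568] [ 0.4871 -0.3974  0.061 ]
[ 0.5529 -0.357   0.002 ]
```

View pics/s3.png

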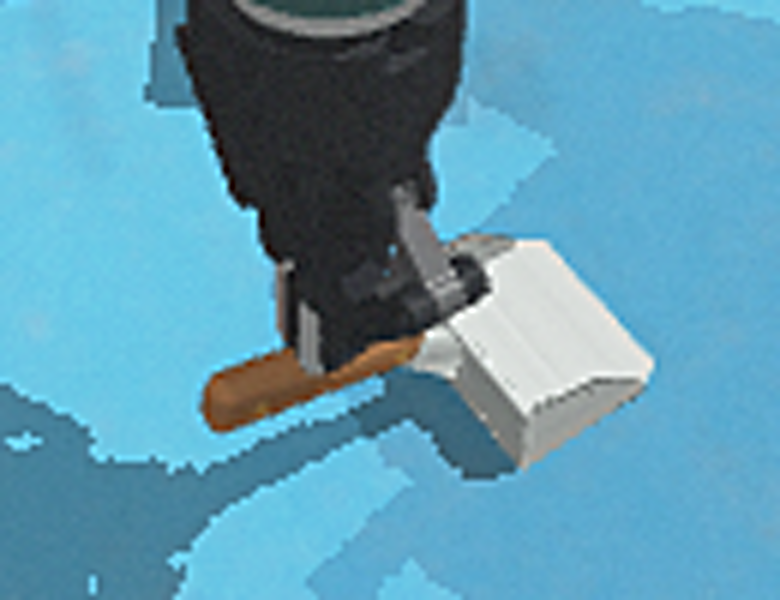

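The pads look as if they are above the handle: the width reads 5 mm with no force. I'll open, go 14 mm lower and close again.

Emit:
apply_moves --deltas '[50, 0, 0, 0, 0, 50, 0, 0, 0, 0, 50, 0, 0, 0, 0, 50, 0, 0, 0, 0, 50, 1, -2, 7, 0, 50, 1, -2, 14, 0, 50, 1, -2, 14, 0, 8, 1, -2, 14, 0, 8, 1, -2, 14, 0, 8, 1, -2, 14, 0, 8, 1, -2, 14, 0, 8, 1, -2, 14, 0]' --squeeze 120

```text
clock: 6.7
position: [0.4847, -0.3982, 0.0446]
ee_rot: [0.0, 0.967, 0.257, 0.0]
contact_force: [-0.3, -0.2, 2.0]
width: 0.0103
gripper_force: 108.5
```

Run:
```python
from h import *
st=get_state();print(st["position"],st["width"],st["gripper_force"],st["contact_force"])
w=get_image("wrist");save(w,"w4",(200,150,370,350),3)
```

```text
[ 0.48468989 -0.39818405  0.04461492] 0.010349330665329589 108.54123115539551 [-0.3096612  -0.17475161  2.03277123]
```

View pics/w4.png

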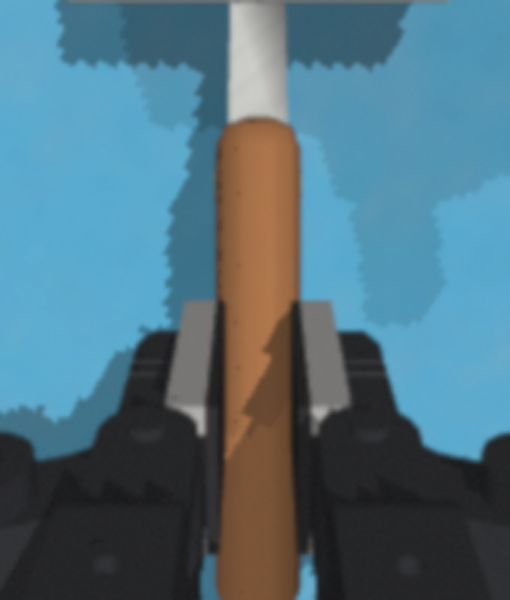

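The handle is gripped, but the 10 mm width means it is held on its rounded top. I'll regrip 8 mm deeper.

Emit:
apply_moves --deltas '[40, 0, 0, 0, 0, 40, 0, 0, 0, 0, 40, 0, 0, 4, 0, 40, 0, 0, 8, 0, 40, 0, 0, 8, 0, 5, 0, 0, 8, 0, 5, 0, 0, 8, 0, 5, 0, 0, 8, 0, 5, 0, 0, 8, 0]' --squeeze 120

```text
clock: 7.5
position: [0.4847, -0.398, 0.0364]
ee_rot: [0.0, 0.966, 0.257, 0.0]
contact_force: [0.6, -0.6, 0.7]
width: 0.0107
gripper_force: 118.0
```

Run:
```python
from h import *
np.set_printoptions(precision=4,suppress=True)
st=get_state();print(st["position"],st["width"],st["gripper_force"],st["contact_force"])
w=get_image("wrist")
a=place_of("scoop_grip",w)[:1]+place_of("scoop_pan",w)[:1]
for r,z in zip(a,(.061,.002)): print(r["point"],r["score"],onz(w,r["point"],z))
M=rot(st["ee_rot"]);p=np.array(st["position"])
for o in((0,0,.017),(0,0,0),(0,0,-.02)):print(proj(w,p+M@np.array(o)))
```

```text
[ 0.4847 -0.398   0.0364] 0.010658714524081493 117.96931028366089 [ 0.6165 -0.642   0.7274]
[284.4, 272.3] 0.71 [ 0.4848 -0.3969  0.061 ]
[287.6, 101.3] 0.56 [ 0.5555 -0.3583  0.002 ]
[286.2724 241.2302]
[286.3027 252.6632]
[286.3466 269.2199]
```

Emit:
apply_moves --deltas '[5, 0, 0, -15, 0, 5, 0, 0, -40, -5, 5, 5, -10, -75, -12, 5, 10, -20, -110, -19, 5, 15, -35, -145, -26, 5, 15, -35, -164, -33, 5, 15, -35, -164, -40, 5, 15, -35, -164, -46, 5, 15, -35, -164, -52, 5, 15, -35, -164, -52, 5, 15, -35, -164, -52, 5, 15, -35, -164, -52]'

```text
clock: 8.65
position: [0.4802, -0.36, 0.1999]
ee_rot: [-0.0, 0.757, 0.654, 0.0]
contact_force: [0.2, 0.3, -1.8]
width: 0.0111
gripper_force: 117.9
```

```bash
python3 - <<'E'
from h import *
np.set_printoptions(precision=4,suppress=True)
w=get_image("wrist");st=get_state();save(w,"w5");import pickle;pickle.dump(w,open("w5.pkl","wb"))
print(st["position"],st["width"],st["gripper_force"])
for n,z in(("scoop_grip",None),("scoop_pan",None),("tray_floor",.004),("tray_slope",.004),("foot1_centre",.012)):
  for r in place_of(n,w)[:5]: print(n,np.round(r["point"],1),round(r["score"],2),onz(w,r["point"],z if z else st["position"][2]+(.024 if "grip" in n else -.0344)))
E
python3 go.py .489 -.264 .09 82
```

```text
[ 0.4802 -0.3601  0.1999] 0.011647776610216962 117.94812798500061
scoop_grip [284.4 269.9] 0.74 [ 0.4795 -0.3578  0.2239]
scoop_pan [287.2 101.4] 0.6 [ 0.4925 -0.2793  0.1655]
t 8.95 pos [ 0.4803 -0.3602  0.2001] yaw 81.7 | delta [ 96.4  -5.2 110.1] turn -0.3 rows 3.5
```

View pics/w5.png

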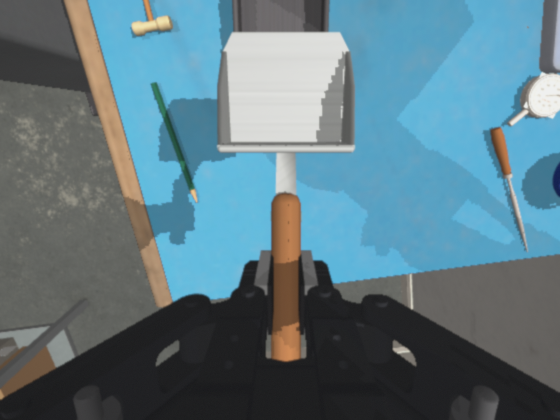

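Run:
```python
from h import *
import pickle
np.set_printoptions(precision=4,suppress=True)
w=pickle.load(open("w5.pkl","rb"));g=w["frame"].astype(int)
L=[];Rr=[]
for r in range(1,27,2):
    gr=(g[r].max(1)-g[r].min(1))<35
    c=np.nonzero(gr[200:360])[0]+200
    a=onz(w,(c.min(),r),.032);b=onz(w,(c.max(),r),.032);L.append(a[:2]);Rr.append(b[:2])
L=np.array(L);Rr=np.array(Rr);print(L[[0,6,12]],Rr[[0,6,12]])
for P in(L,Rr):
    f=np.polyfit(P[:,1],P[:,0],1);print("heading",np.degrees(np.arctan2(1,f[0])),np.polyval(f,-.24))
cc=[c for c in range(225,340) if True]
col=g[:,282];print("end edge row",[ (r,col[r].tolist()) for r in range(18,34,2)])
t=get_image("top");s=get_image("side")
for l,im,box in(("t",t,(295,180,370,220)),("s",s,(240,230,300,310))):
    x0,y0,x1,y1=box;f=im["frame"][y0:y1,x0:x1].astype(int)
    m=((f[...,0]-f[...,2])>50).astype(np.uint8)
    n,lb,st,c=cv2.connectedComponentsWithStats(m)
    for k in range(1,n):
        if st[k,4]>3: print(l,c[k]+[x0,y0],st[k,4],onz(im,c[k]+[x0,y0],.012))
    save(im,"f"+l,box,8)
```

```text
[[ 0.4566 -0.1789]
 [ 0.4557 -0.1885]
 [ 0.4538 -0.1982]] [[ 0.5435 -0.1916]
 [ 0.5425 -0.2012]
 [ 0.5405 -0.2109]]
heading 81.66854710337527 0.44792296391016256
heading 81.14471016671334 0.5362253028352454
end edge row [(18, [108, 105, 106]), (20, [108, 105, 106]), (22, [108, 105, 106]), (24, [108, 105, 106]), (26, [108, 105, 106]), (28, [108, 105, 106]), (30, [110, 107, 107]), (32, [181, 181, 178])]
t [312.8095 189.8333] 42 [ 0.5294 -0.0939  0.012 ]
t [325.0732 191.2683] 41 [ 0.5245 -0.1276  0.012 ]
t [311.075 200.175] 40 [ 0.501  -0.0882  0.012 ]
t [326.9048 204.9524] 42 [ 0.4866 -0.1314  0.012 ]
s [265.449  265.6122] 49 [ 0.4993 -0.1258  0.012 ]
s [263.1261 281.8908] 119 [ 0.49   -0.1802  0.012 ]
```

Emit:
apply_moves --deltas '[5, 30, -2, 30, 0, 5, 60, -4, 60, 0, 5, 85, -5, 90, 0.3, 5, 92, -5.5, 110, 0.3, 5, 92, -5.5, 110, 0.3, 5, 92, -5.5, 110, 0.3]'

```text
clock: 9.55
position: [0.4879, -0.268, 0.0898]
ee_rot: [-0.001, 0.758, 0.653, -0.0]
contact_force: [-0.5, 0.1, -0.2]
width: 0.0111
gripper_force: 117.8
```

```bash
python3 - <<'E'
from h import *
np.set_printoptions(precision=4,suppress=True)
w=get_image("wrist");save(w,"w6");st=get_state();print(st["position"],st["contact_force"])
E
python3 go.py .4882 -.2681 .04 81.4
```

```text
[ 0.4891 -0.2695  0.0912] [ 1.1022  0.5845 -1.3164]
t 9.60 pos [ 0.4891 -0.2695  0.0912] yaw 81.5 | delta [ 1.3 -1.2 51.2] turn 0.1 rows 1.2
```

View pics/w6.png

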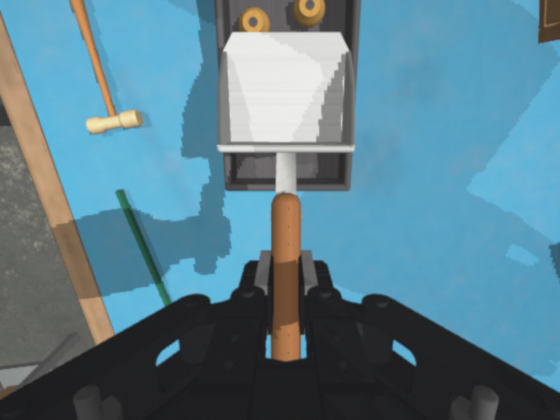

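Run:
```python
from h import *
w=get_image("wrist")
u=np.array([.1495,.9888]);v=np.array([-.9888,.1495]);o=np.array([.507,-.1435])
for p,z in(((226,190),.032),((351,190),.032),((232,180),.032),((345,180),.032),((254,21),.018),((310,9),.018)):
    X=onz(w,p,z)[:2];print(p,X,(X-o)@u,(X-o)@v)
st=get_state();X=st["position"][:2];print("tcp",st["position"],(X-o)@u,(X-o)@v)
```

```text
(226, 190) [ 0.44995    -0.24046123] -0.10440423470315287 0.0419153360925989
(351, 190) [ 0.53849253 -0.25369733] -0.10425498758936586 -0.047614317978163415
(232, 180) [ 0.4556099  -0.23397697] -0.09714644688684565 0.03728822173603054
(345, 180) [ 0.53492733 -0.24582923] -0.09700800443571905 -0.04291276737089725
(254, 21) [ 0.48789878 -0.13403977] 0.006498642702419941 0.020301589470973266
(310, 9) [ 0.5253278  -0.13258153] 0.013536188406145263 -0.016490213654773846
tcp [ 0.4895793  -0.27019724  0.0918938 ] -0.127882625232062 -0.0017156479866497834
```

Emit:
apply_moves --deltas '[5, 0, 0, 15, 0, 5, 0, 0, 30, 0, 5, 0, 0, 42, 0, 5, 0, 0, 48, 0, 5, 0, 0, 51, 0, 5, 0, 0, 51, 0]'

```text
clock: 10.15
position: [0.4888, -0.2698, 0.0405]
ee_rot: [0.001, 0.758, 0.652, 0.0]
contact_force: [-1.6, -0.7, 1.1]
width: 0.0111
gripper_force: 118.4
```

```bash
python3 - <<'E'
from h import *
w=get_image("wrist");save(w,"w7");st=get_state();print(st["position"],st["contact_force"],st["width"])
E
python3 go.py .4882 -.2681 .04 81.4
```

```text
[ 0.48884584 -0.2696383   0.04051554] [-1.09467092 -0.96027577  0.59126177] 0.011154125718638752
t 10.20 pos [ 0.4888 -0.2696  0.0405] yaw 81.4 | delta [ 1.4 -0.9  0.5] turn 0.0 rows 0.0
```

View pics/w7.png

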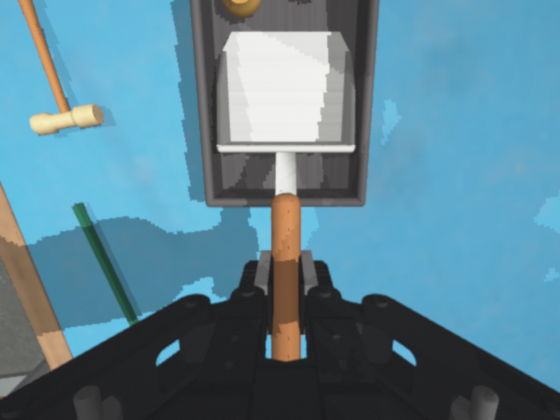

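The pan lies flat and centred in the tray, at columns 217–355 against a rim at 200–370. Now I'll press lightly and push.

Emit:
apply_moves --deltas '[5, 0, 0, 1.5, 0, 5, 8, 0, 1.5, 0, 5, 16, 0, 1.5, 0, 5, 24, 0, 1.5, 0, 5, 32, 0, 1.5, 0, 5, 40, 0, 1.5, 0, 5, 48, 0, 1.5, 0, 5, 56, 0, 1.5, 0, 5, 64, 0, 1.5, 0, 5, 72, 0, 1.5, 0, 5, 78, 0, 1.5, 0, 5, 80, 0, 1.5, 0]'

```text
clock: 11.2
position: [0.5029, -0.1919, 0.0405]
ee_rot: [0.005, 0.757, 0.653, 0.0]
contact_force: [0.0, -7.5, 6.0]
width: 0.0111
gripper_force: 118.9
```

```bash
cat > feet.py <<'E'
from h import *
np.set_printoptions(precision=4,suppress=True)
st=get_state();print(st["clock"],st["position"],st["contact_force"],st["width"]);X=np.array(st["position"]);M=rot(st["ee_rot"])
for nm,w in(("wrist",get_image("wrist")),("side",get_image("side"))):
    g=w["frame"].astype(int);m=((g[...,0]-g[...,2])>60).astype(np.uint8);
    if nm=="wrist": m[170:]=0
    n,l,s,c=cv2.connectedComponentsWithStats(m)
    pr=proj(w,X+M@np.array([.08,0,.0344]))
    print(nm,"pan",pr)
    for k in range(1,n):
        if s[k,4]>12 and np.linalg.norm(c[k]-pr)<150: print(s[k],np.round(c[k],1),"in tool xy mm",np.round(1000*(M.T@(onz(w,c[k],X[2]-.0264)-X)),0))
    for r in place_of("foot1_centre",w): print("net",r["point"],round(r["score"],2),np.round(1000*(M.T@(onz(w,r["point"],X[2]-.0264)-X)),0))
E
python3 feet.py
```

```text
11.2 [ 0.5029 -0.1919  0.0405] [ 0.046  -7.4514  6.0389] 0.01109242332955268
wrist pan [286.4483 104.4027]
[ 210    0   71   50 2352] [245.5  22.8] in tool xy mm [120. -22.  26.]
[ 289    0   39   73 2205] [308.3  34.2] in tool xy mm [115.  12.  26.]
net [229.7, 34.6] 0.82 [115. -30.  26.]
net [288.3, 270.2] 0.62 [-24.   1.  27.]
side pan [271.1839 263.57  ]
[ 324  115   79  115 3786] [364.1 194.2] in tool xy mm [407. 273.  26.]
[353 140   5   8  25] [355.4 142.4] in tool xy mm [769. 283.  24.]
[194 146  21  12 173] [205.2 152.6] in tool xy mm [ 631. -281.   21.]
[179 168  23 118 646] [191.6 224.2] in tool xy mm [ 210. -234.   24.]
[322 188   3   6  15] [323.1 190.7] in tool xy mm [415. 144.  25.]
[216 190   6  17  36] [218.3 198. ] in tool xy mm [ 345. -182.   23.]
[326 193  11  17  33] [330.7 203.5] in tool xy mm [346. 164.  26.]
[323 207   5   8  15] [324.5 210.5] in tool xy mm [309. 144.  26.]
[213 209   4   7  19] [214.5 212.2] in tool xy mm [ 272. -180.   24.]
[327 216  18  45  77] [334.4 235.5] in tool xy mm [195. 166.  27.]
[315 233   7   4  14] [318.9 234.4] in tool xy mm [196. 124.  26.]
[325 235   7   8  30] [327.3 239. ] in tool xy mm [178. 146.  26.]
[206 246  15  43 135] [213.6 269.5] in tool xy mm [  39. -139.   25.]
[317 248  11   8  66] [321.8 251.7] in tool xy mm [126. 129.  27.]
[316 259  11   5  19] [320.9 261.5] in tool xy mm [ 89. 126.  27.]
[268 260   4   5  20] [269.5 262. ] in tool xy mm [77. -4. 26.]
[266 270   6  11  53] [268.5 275.2] in tool xy mm [31. -3. 26.]
[341 275  52   5  63] [364.8 276.6] in tool xy mm [ 45. 231.  28.]
[167 312  18 108 774] [174.5 351.6] in tool xy mm [-193. -175.   26.]
[372 331  18  23 117] [380.1 341.4] in tool xy mm [-137.  240.   29.]
[209 349   3   8  15] [210.4 352.1] in tool xy mm [-189. -103.   27.]
net [270.3, 273.6] 0.29 [36.  1. 26.]
```

Emit:
apply_moves --deltas '[5, 3, 0, 0.5, 0, 5, 6, 0, 0.5, 0, 5, 9, 0, 0.5, 0, 5, 12, 0, 0.5, 0, 5, 12, 0, 0.5, 0]'

```text
clock: 11.82
position: [0.5047, -0.1865, 0.0417]
ee_rot: [0.009, 0.756, 0.655, -0.003]
contact_force: [-5.5, -21.2, 12.5]
width: 0.011
gripper_force: 119.8
```

```bash
sed -i 's/,("side",get_image("side"))/,/' feet.py; python3 feet.py
```

```text
11.8167 [ 0.5047 -0.1865  0.0417] [ -5.4674 -21.2282  12.4807] 0.010971468847520545
wrist pan [286.4212 104.3867]
[ 212    7   73   47 2335] [248.8  29.6] in tool xy mm [117. -20.  24.]
[ 288    7   39   41 1202] [307.1  27.1] in tool xy mm [118.  11.  25.]
[ 290   70   36   37 1035] [307.6  87.8] in tool xy mm [88. 12. 25.]
net [231.3, 38.2] 0.64 [113. -29.  24.]
net [267.5, 31.7] 0.41 [116. -10.  24.]
```

Emit:
apply_moves --deltas '[5, -12, 0, 1, 0, 5, -12, 2, 1, 1, 5, -5, 2, 1, 1, 5, 0, 0, 1, -1, 5, 3, -2, 1, -1, 5, 4, 2, 1, 1, 5, 5, -2, 1, -1, 5, 5, 0, 1, 0, 5, 5, 0, 1, 0]'

```text
clock: 12.67
position: [0.5053, -0.1863, 0.0423]
ee_rot: [0.012, 0.756, 0.655, -0.006]
contact_force: [-12.0, -32.2, 21.5]
width: 0.0113
gripper_force: 120.8
```

```bash
python3 feet.py
```

```text
12.6667 [ 0.5053 -0.1863  0.0423] [-11.9905 -32.192   21.5248] 0.011344554358964703
wrist pan [286.4853 104.4044]
[ 214   10  112   81 4654] [277.   40.2] in tool xy mm [112.  -5.  24.]
net [234.0, 36.0] 0.95 [114. -28.  23.]
```

Emit:
apply_moves --deltas '[5, -3, 0, 0, 0, 5, -6, 0, -1, 0, 5, -8, 0, -1, 0, 5, -10, 0, -1, 0, 5, -12, 0, -1, 0, 5, -14, 0, -1, 0, 5, -15, 0, -1, 0, 5, -15, 0, -1, 0]'

```text
clock: 13.43
position: [0.5039, -0.1879, 0.0397]
ee_rot: [0.003, 0.759, 0.652, 0.003]
contact_force: [3.6, 0.8, 6.8]
width: 0.0112
gripper_force: 118.9
```

```bash
cat >> feet.py <<'E'
save(w,"wf")
E
python3 feet.py
```

```text
13.4333 [ 0.5039 -0.1879  0.0397] [3.5704 0.7694 6.8408] 0.011178887162561631
wrist pan [286.4591 104.3783]
[ 214    7  112   44 3605] [270.7  28.4] in tool xy mm [118.  -8.  26.]
[ 283   51   35   40 1083] [300.3  70.8] in tool xy mm [97.  8. 26.]
net [235.2, 34.3] 0.6 [115. -27.  26.]
```

View pics/wf.png

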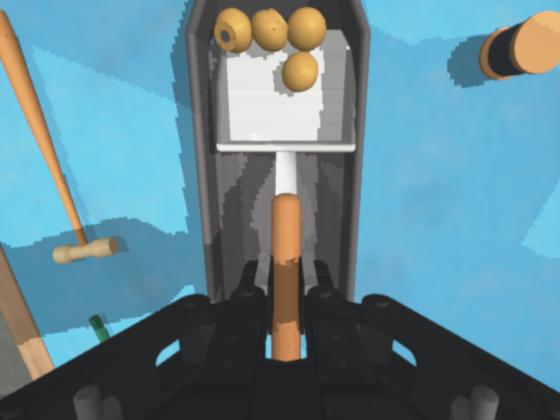

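The picture shows three feet abreast on the lip at rows 8–52, and one farther in at (300,71). I'll push them to the slope, then with a lighter grip press the handle down so the pan tilts lip-up and the feet roll back.

Emit:
apply_moves --deltas '[5, 2, 0, 0, 0, 5, 4, 0, 0, 0, 5, 5, 0, 0, 0, 5, 5, 0, 3, 0, 5, 5, 0, 6, 0, 5, 5, 0, 9, 0, 5, 5, 0, 12, 0, 5, 5, 0, 12, 0]' --squeeze 25

```text
clock: 14.2
position: [0.5054, -0.1923, 0.0323]
ee_rot: [0.011, 0.756, 0.654, -0.002]
contact_force: [-8.8, -20.3, 30.0]
width: 0.0114
gripper_force: 129.1
```

```bash
cat >> feet.py <<'E'
a=place_of("scoop_pan",w)[:1]; print("pan seen",[r["point"] for r in a])
# lip: brightest white area extents
gg=w["frame"].astype(int);wm=((gg.min(2)>170)&((gg.max(2)-gg.min(2))<25));wm[160:]=0;wm[:,:205]=0;wm[:,365:]=0
ys,xs=np.nonzero(wm);print("white rows",np.quantile(ys,[.01,.5,.99]),"cols",np.quantile(xs,[.01,.99]), [ (r,np.nonzero(wm[r])[0][[0,-1]].tolist()) for r in (20,40,60,100,145) if wm[r].any()])
E
python3 feet.py
```

```text
14.2 [ 0.5054 -0.1923  0.0323] [ -8.837  -20.2721  30.0366] 0.011399975493887715
wrist pan [286.4161 104.3336]
[ 203    0  124   37 3228] [265.8  14. ] in tool xy mm [124. -11.  24.]
[ 294   51   39   40 1237] [313.1  70.3] in tool xy mm [97. 15. 25.]
net [223.4, 9.2] 0.57 [126. -33.  24.]
pan seen [[226.3, 12.6]]
white rows [ 33.  95. 155.] cols [219. 343.] [(40, [217, 328]), (60, [219, 294]), (100, [222, 320]), (145, [274, 290])]
```

```bash
cat > prof.py <<'E'
from h import *
import sys
def prof(g):
    g=g.astype(int)
    sat=g.max(2)-g.min(2);m=(sat<30)&(g.min(2)>120)
    out=[]
    for c in (240,262,330): 
        r=np.nonzero(m[:200,c])[0]; out.append((c,int(r.min()),int(r.max())) if len(r) else (c,))
    for r in (146,148,150,152): 
        x=np.nonzero(m[r,180:390])[0]+180; out.append((r,int(x.min()),int(x.max())) if len(x) else (r,))
    # handle top & neck
    h=(g[...,0]-g[...,2]>60); h[:165]=0
    r=np.nonzero(h[:,286])[0]; out.append(("handle",int(r.min()),int(r.max())))
    return out
for n in ("w6","w7","wf"): print(n,prof(cv2.cvtColor(cv2.imread(f"pics/{n}.png"),cv2.COLOR_BGR2RGB)))
print("now",prof(get_image("wrist")["frame"]))
E
python3 prof.py
```

```text
w6 [(240, 32, 151), (262, 33, 151), (330, 32, 151), (146, 217, 354), (148, 218, 354), (150, 218, 353), (152, 276, 351), ('handle', 195, 360)]
w7 [(240, 31, 152), (262, 31, 151), (330, 31, 151), (146, 217, 354), (148, 217, 354), (150, 218, 353), (152, 240, 321), ('handle', 194, 360)]
wf [(240, 30, 157), (262, 38, 199), (330, 6, 143), (146, 190, 293), (148, 190, 294), (150, 191, 294), (152, 191, 294), ('handle', 193, 361)]
now [(240, 30, 157), (262, 39, 199), (330, 6, 143), (146, 190, 293), (148, 191, 294), (150, 191, 294), (152, 191, 294), ('handle', 193, 361)]
```

Emit:
apply_moves --deltas '[5, 0, 0, -3, 0, 5, 0, 0, -6, 0, 5, 0, 0, -9, 0, 5, 1, 0, -12, 0, 5, 2, 0, -15, 0, 5, 3, 0, -18, 0, 5, 3, 0, -21, 0, 5, 3, 0, -24, 0, 5, 3, 0, -28, 0]' --squeeze 120

```text
clock: 15.15
position: [0.5021, -0.18, 0.0536]
ee_rot: [0.001, 0.758, 0.652, 0.0]
contact_force: [0.5, -2.0, -4.6]
width: 0.011
gripper_force: 123.2
```

```bash
python3 feet.py; python3 prof.py | tail -1
```

```text
15.15 [ 0.5021 -0.18    0.0536] [ 0.5061 -1.997  -4.5667] 0.011003176124541079
wrist pan [286.4844 104.3689]
[ 294    0   39   43 1340] [312.9  19.8] in tool xy mm [122.  14.  26.]
[ 223   10   75   52 2383] [259.3  35.3] in tool xy mm [115. -15.  26.]
[ 288   63   38   38 1099] [306.8  81.2] in tool xy mm [92. 11. 26.]
net [241.5, 35.6] 0.83 [114. -24.  26.]
pan seen [[287.4, 96.9]]
white rows [ 38. 106. 155.] cols [224. 343.] [(40, [323, 336]), (60, [223, 345]), (100, [226, 343]), (145, [215, 355])]
now [(240, 56, 149), (262, 20, 197), (330, 26, 148), (146, 214, 355), (148, 215, 352), (150, 275, 294), (152, 274, 294), ('handle', 195, 360)]
```

Emit:
apply_moves --deltas '[5, -2, 0, 4, 0, 5, -4, 0, 9, 0, 5, -6, 0, 14, 0, 5, -7, 0, 18, 0, 5, -9, 0, 22, 0, 5, -12, 0, 26, 0, 5, -15, 0, 31, 0, 5, -15, 0, 33, 0, 5, -18, 0, 33, 0, 5, -22, 0, 33, 0, 5, -26, 0, 33, 0, 5, -30, 0, 33, 0]' --squeeze 60

```text
clock: 16.35
position: [0.4977, -0.2056, 0.0207]
ee_rot: [-0.002, 0.759, 0.651, 0.003]
contact_force: [1.9, 6.1, 8.8]
width: 0.0114
gripper_force: 131.0
```

```bash
python3 feet.py; python3 prof.py | tail -1
```

```text
16.35 [ 0.4977 -0.2056  0.0207] [1.8794 6.11   8.7812] 0.011353167869268994
wrist pan [286.53   104.4122]
[ 216    0   89   40 1924] [269.3  14.7] in tool xy mm [125.  -9.  27.]
[307   0  21   4  58] [317.6   1.1] in tool xy mm [131.  16.  27.]
[ 293   30   43   45 1503] [314.2  52.1] in tool xy mm [107.  15.  27.]
pan seen [[281.5, 63.6]]
white rows [  3.  87. 155.] cols [216. 353.] [(20, [305, 348]), (40, [215, 340]), (60, [217, 279]), (100, [221, 321]), (145, [275, 295])]
now [(240, 24, 147), (262, 24, 199), (330, 0, 132), (146, 195, 328), (148, 195, 328), (150, 195, 328), (152, 195, 328), ('handle', 187, 355)]
```

```bash
cat > pan.py <<'E'
from h import *
np.set_printoptions(precision=1,suppress=True)
G=np.array([0,0,-.0246])
def S2T(th): c,s=np.cos(th),np.sin(th); # scoop (x fwd,y left,z up) -> tool
def toT(P,th):
    c,s=np.cos(th),np.sin(th);x,y,z=P;X=c*x-s*z;Z=s*x+c*z
    return np.array([X,-y,-Z])+G
def run():
    st=get_state();w=get_image("wrist");M=rot(st["ee_rot"]);p=np.array(st["position"])
    f=lambda P,th:proj(w,p+M@toT(P,th))
    g=w["frame"].astype(int);gold=(g[...,0]-g[...,2])>60;sat=g.max(2)-g.min(2);m=(sat<30)&(g.min(2)>120)
    rs=[]
    for c in range(325,345,3):
        r=np.nonzero(m[60:200,c])[0]+60
        if len(r): rs.append(r.max())
    row=np.median(rs)
    ths=np.radians(np.arange(-60,40,.25));th=min(ths,key=lambda t:abs(f((.054,-.025,-.031),t)[1]-row))
    print("t",st["clock"],"pos",np.round(st["position"],4),"F",np.array(st["contact_force"]),"rear row",row,"tilt deg",np.degrees(th),"lip px",f((.116,0,-.059),th),"rear0",f((.054,-.025,-.031),0))
    gold[175:]=0;gold[:,:195]=0;gold[:,375:]=0
    d=cv2.distanceTransform(gold.astype(np.uint8),cv2.DIST_L2,5)
    for k in range(6):
        i=np.unravel_index(d.argmax(),d.shape)
        if d[i]<8: break
        px=(i[1],i[0]);
        o,dr=ray(w,px);o=M.T@(o-p)-G;dr=M.T@dr
        c,s=np.cos(th),np.sin(th);inv=lambda v:np.array([c*v[0]-s*v[2],-v[1],-s*v[0]-c*v[2]])
        o,dr=inv(o),inv(dr);t=(-.0505-o[2])/dr[2];q=(o+t*dr)*1000-[80,0,0]
        print("foot px",px,"r %.0f"%d[i],"pan xy mm",q[:2]);cv2.circle(d,px,20,0,-1)
if __name__=="__main__": run()
E
python3 pan.py
```

```text
t 16.55 pos [ 0.5 -0.2  0. ] F [-0.4  4.4 10.1] rear row 132.0 tilt deg 26.250000000000004 lip px [287.2 -47. ] rear0 [334.  153.9]
foot px (np.int64(314), np.int64(52)) r 21 pan xy mm [  4.7 -11.3]
foot px (np.int64(280), np.int64(12)) r 18 pan xy mm [18.9  2.7]
foot px (np.int64(251), np.int64(0)) r 11 pan xy mm [22.7 13.6]
foot px (np.int64(289), np.int64(30)) r 10 pan xy mm [12.7 -0.8]
```

All four feet appear to be inside the lip, with the pan tilted back about 23°. I'll tighten the grip and lift.

Emit:
apply_moves --deltas '[5, 0, 0, 0, 0, 5, 0, 0, 0, 0, 5, 0, 0, -4, 0, 5, 0, 0, -9, 0, 5, 0, 0, -15, 0, 5, 0, 0, -22, 0, 5, 0, 0, -30, 0, 5, 0, 0, -36, 0, 5, 0, 0, -40, 0, 5, 0, 0, -40, 0]' --squeeze 120

```text
clock: 17.43
position: [0.4977, -0.2095, 0.0614]
ee_rot: [0.001, 0.758, 0.652, 0.0]
contact_force: [0.6, -0.8, -1.9]
width: 0.0112
gripper_force: 129.6
```

```bash
python3 pan.py
```

```text
t 17.4333 pos [ 0.5 -0.2  0.1] F [ 0.6 -0.8 -1.9] rear row 132.0 tilt deg 26.250000000000004 lip px [287.1 -46.9] rear0 [334. 154.]
foot px (np.int64(314), np.int64(55)) r 20 pan xy mm [  3.5 -11.3]
foot px (np.int64(281), np.int64(17)) r 17 pan xy mm [17.2  2.3]
foot px (np.int64(250), np.int64(0)) r 12 pan xy mm [22.8 14. ]
foot px (np.int64(225), np.int64(0)) r 9 pan xy mm [22.8 23.4]
foot px (np.int64(317), np.int64(0)) r 9 pan xy mm [ 22.8 -11.3]
```

Run:
```python
from h import *
np.set_printoptions(precision=4,suppress=True)
t=get_image("top")
C=[onz(t,p,.10)[:2] for p in((185.3,155.5),(230.9,147.4),(239.8,195.1),(193,204.5))]
print(np.array(C),np.mean(C,0))
for a,b in((0,1),(1,2),(2,3),(3,0)): d=C[b]-C[a];print(np.linalg.norm(d),np.degrees(np.arctan2(d[1],d[0])))
g=t["frame"].astype(int);m=(g.max(2)<135).astype(np.uint8)[140:215,175:250]
m=cv2.morphologyEx(m,cv2.MORPH_CLOSE,np.ones((5,5),np.uint8))
n,l,s,c=cv2.connectedComponentsWithStats(m);k=l[35,37] or 1+s[1:,4].argmax()
r=cv2.minAreaRect(np.argwhere(l==k)[:,::-1].astype(np.float32));print("rect",np.array(r[0])+[175,140],r[1],r[2],onz(t,np.array(r[0])+[175,140],.10))
for r in place_of("basket",t)[:2]: print(r["point"],r["score"],onz(t,r["point"],.04))
for r in place_of("timer_grip",t)[:2]: print("timer",r["point"],onz(t,r["point"],.123))
```

```text
[[0.6219 0.2381]
 [0.6395 0.1199]
 [0.5155 0.0999]
 [0.4947 0.2208]] [0.5679 0.1696]
0.1195283343819738 -81.49442568072719
0.12559392356485088 -170.84664843209575
0.12266360618782789 99.76445526156199
0.12829187360019165 7.752688591038879
rect [213.7561 186.2403] (70.0841064453125, 57.84617614746094) 76.86598205566406 [0.5403 0.1664 0.1   ]
timer [210.6, 217.8] [0.4591 0.1727 0.123 ]
```

Emit:
apply_moves --deltas '[5, 2, 0, -8, 0, 5, 6, 0, -18, 0, 5, 14, 1, -30, 0, 5, 26, 2, -44, -1, 5, 42, 4, -58, -2, 5, 60, 6, -72, -3.5, 5, 80, 8, -84, -5, 5, 102, 10, -94, -6.5, 5, 124, 12, -100, -8, 5, 146, 14, -104, -9.5, 5, 168, 16, -104, -11, 5, 188, 18, -104, -12]'

```text
clock: 18.63
position: [0.5431, -0.024, 0.1657]
ee_rot: [0.001, 0.685, 0.729, 0.001]
contact_force: [0.8, -0.0, -2.1]
width: 0.0109
gripper_force: 129.5
```

```bash
python3 pan.py; python3 go.py .576 .1135 .165 98
```

```text
t 18.6333 pos [ 0.5 -0.   0.2] F [ 0.8 -0.  -2.1] rear row 132.0 tilt deg 26.250000000000004 lip px [287.  -46.7] rear0 [333.9 154.1]
foot px (np.int64(295), np.int64(66)) r 20 pan xy mm [-0.8 -3.6]
foot px (np.int64(249), np.int64(39)) r 16 pan xy mm [ 9.6 15.3]
foot px (np.int64(248), np.int64(0)) r 13 pan xy mm [22.8 14.6]
foot px (np.int64(309), np.int64(0)) r 10 pan xy mm [22.9 -8.3]
foot px (np.int64(264), np.int64(53)) r 9 pan xy mm [4.4 9.5]
foot px (np.int64(223), np.int64(0)) r 9 pan xy mm [22.8 24. ]
t 18.68 pos [ 0.5438 -0.0204  0.1655] yaw 93.6 | delta [131.6  40.6   1.2] turn -4.4 rows 3.3
```

Emit:
apply_moves --deltas '[5, 18, 5, 0, -1, 5, 36, 11, 0, -2, 5, 54, 17, 0, -3, 5, 72, 23, 0, -4, 5, 90, 29, 0, -4.4, 5, 106, 34, 0, -4.4, 5, 118, 38, 0, -4.4, 5, 126, 40, 0, -4.4, 5, 130, 40.6, 0, -4.4, 5, 132, 40.6, 0, -4.4]'

```text
clock: 19.52
position: [0.5752, 0.1087, 0.1644]
ee_rot: [0.0, 0.657, 0.754, -0.0]
contact_force: [0.2, -0.8, -2.2]
width: 0.0112
gripper_force: 129.5
```

```bash
python3 pan.py; python3 go.py .576 .1135 .15 98
python3 - <<'E'
from h import *
w=get_image("wrist");t=get_image("top")
for n,z in(("basket",.04),("timer_grip",.123)):
  for im in(w,t):
    for r in place_of(n,im)[:1]: print(n,np.round(r["point"]),round(r["score"],2),onz(im,r["point"],z))
save(w,"wb")
E
```

```text
t 19.5167 pos [0.6 0.1 0.2] F [ 0.2 -0.8 -2.2] rear row 199.0 tilt deg -38.5 lip px [286.  142.6] rear0 [333.8 154.2]
foot px (np.int64(296), np.int64(69)) r 20 pan xy mm [104.8  -8.5]
foot px (np.int64(252), np.int64(46)) r 15 pan xy mm [131.8  30.2]
foot px (np.int64(312), np.int64(0)) r 14 pan xy mm [193.  -24.9]
foot px (np.int64(228), np.int64(0)) r 12 pan xy mm [192.8  55.8]
foot px (np.int64(249), np.int64(0)) r 12 pan xy mm [192.9  35.6]
t 19.57 pos [0.5751 0.1087 0.1643] yaw 97.9 | delta [ 4.7  1.6 14.3] turn -0.1 rows 0.4
basket [208. 177.] 0.88 [0.56951976 0.18937461 0.04      ]
timer_grip [120. 125.] 0.8 [0.46317814 0.16193919 0.123     ]
timer_grip [213. 217.] 0.93 [0.46017386 0.16662888 0.123     ]
```

Emit:
apply_moves --deltas '[5, 2, 1, 3, 0, 5, 4, 1.5, 6, 0, 5, 5, 1.5, 8, 0, 8, 5, 1.5, 8, 0, 8, 5, 1.5, 8, 0]' --squeeze 20

```text
clock: 20.28
position: [0.5759, 0.1137, 0.1559]
ee_rot: [-0.0, 0.657, 0.754, -0.0]
contact_force: [-0.7, -0.9, -2.2]
width: 0.0106
gripper_force: 129.5
```

```bash
cat > tilt.py <<'E'
from h import *
from pan import toT
st=get_state();w=get_image("wrist");M=rot(st["ee_rot"]);p=np.array(st["position"])
ref=cv2.imread("pics/w7.png").astype(int)[...,::-1]
g=w["frame"].astype(int)
f=lambda P,th:proj(w,p+M@toT(P,th))
# handle axis rows and neck/rear wall: bright bar row profile along col 240..270 & 320..345
h=(g[...,0]-g[...,2]>60);h[:150]=0;r=np.nonzero(h[:,286])[0]
print("t %.2f"%st["clock"],np.round(st["position"],4),"width",st["width"],"gf",st["gripper_force"],"handle rows",r.min() if len(r) else None,r.max() if len(r) else None)
br=g.min(2)
for c in (245,325): print(c,[int(x) for x in br[100:220:6,c]])
for th in(23,10,0,-15,-30,-45): 
    t=np.radians(th);print(th,"handle front row %.0f rear bar row %.0f lip row %.0f"%(f((.037,0,-.003),t)[1],f((.054,-.025,-.031),t)[1],f((.116,0,-.059),t)[1]))
E
python3 tilt.py; python3 pan.py | grep foot
```

```text
t 20.28 [0.6 0.1 0.2] width 0.010626956653873854 gf 129.46560859680176 handle rows 187 356
245 [223, 224, 201, 137, 141, 222, 157, 166, 154, 165, 125, 162, 123, 139, 120, 91, 78, 76, 94, 152]
325 [153, 153, 140, 137, 145, 219, 73, 99, 79, 100, 94, 95, 97, 87, 118, 78, 75, 76, 164, 179]
23 handle front row 211 rear bar row 142 lip row -36
10 handle front row 202 rear bar row 147 lip row 6
0 handle front row 198 rear bar row 154 lip row 36
-15 handle front row 198 rear bar row 169 lip row 80
-30 handle front row 202 rear bar row 188 lip row 120
-45 handle front row 210 rear bar row 208 lip row 159
foot px (np.int64(295), np.int64(69)) r 20 pan xy mm [-2.  -3.6]
foot px (np.int64(253), np.int64(46)) r 15 pan xy mm [ 7.  13.8]
foot px (np.int64(243), np.int64(0)) r 13 pan xy mm [22.9 16.5]
foot px (np.int64(310), np.int64(0)) r 13 pan xy mm [22.9 -8.7]
foot px (np.int64(222), np.int64(0)) r 10 pan xy mm [22.9 24.4]
```

Emit:
apply_moves --deltas '[10.5, 0, 0, 0, 0, 10.5, 0, 0, 0, 0, 10.5, 0, 0, 0, 0, 10.5, 0, 0, 0, 0]' --squeeze 20

```text
clock: 20.72
position: [0.5761, 0.1136, 0.1563]
ee_rot: [0.0, 0.657, 0.754, 0.0]
contact_force: [-0.1, -0.9, -2.3]
width: 0.0111
gripper_force: 129.5
```

```bash
python3 tilt.py | head -1; python3 pan.py | cut -c1-250
```

```text
t 20.72 [0.6 0.1 0.2] width 0.011131462936024543 gf 129.4666028022766 handle rows 187 356
t 20.7667 pos [0.6 0.1 0.2] F [-0.5  0.1 -1. ] rear row 133.0 tilt deg 26.250000000000004 lip px [286.9 -46.5] rear0 [333.8 154.2]
foot px (np.int64(295), np.int64(69)) r 20 pan xy mm [-2.  -3.6]
foot px (np.int64(253), np.int64(46)) r 15 pan xy mm [ 7.1 13.8]
foot px (np.int64(245), np.int64(0)) r 13 pan xy mm [22.9 15.7]
foot px (np.int64(310), np.int64(0)) r 13 pan xy mm [22.9 -8.7]
foot px (np.int64(223), np.int64(0)) r 11 pan xy mm [22.9 24. ]
foot px (np.int64(269), np.int64(59)) r 8 pan xy mm [2.1 7.4]
```

Emit:
apply_moves --deltas '[12, 0, 0, 0, 0, 12, 0, 0, 0, 0, 12, 0, 0, 0, 0]' --squeeze 20

```text
clock: 21.07
position: [0.5761, 0.1136, 0.1563]
ee_rot: [-0.0, 0.657, 0.754, 0.0]
contact_force: [-1.0, -0.4, -2.3]
width: 0.0122
gripper_force: 75.8
```

```bash
python3 tilt.py | head -1; python3 pan.py | cut -c1-250
```

```text
t 21.07 [0.6 0.1 0.2] width 0.012200032654972149 gf 75.81655025482178 handle rows 187 357
t 21.1167 pos [0.6 0.1 0.2] F [ 0.1  0.9 -2.2] rear row 133.0 tilt deg 26.250000000000004 lip px [287.  -46.6] rear0 [333.9 154.2]
foot px (np.int64(295), np.int64(69)) r 20 pan xy mm [-2.  -3.6]
foot px (np.int64(253), np.int64(46)) r 15 pan xy mm [ 7.  13.8]
foot px (np.int64(311), np.int64(0)) r 13 pan xy mm [22.9 -9.1]
foot px (np.int64(247), np.int64(0)) r 13 pan xy mm [22.9 15. ]
foot px (np.int64(225), np.int64(0)) r 12 pan xy mm [22.9 23.3]
foot px (np.int64(269), np.int64(59)) r 8 pan xy mm [2.  7.5]
```

Emit:
apply_moves --deltas '[12.6, 0, 0, 0, 0, 12.6, 0, 0, 0, 0, 12.9, 0, 0, 0, 0, 12.9, 0, 0, 0, 0]' --squeeze 20

```text
clock: 21.5
position: [0.5761, 0.1136, 0.1562]
ee_rot: [-0.0, 0.657, 0.754, 0.0]
contact_force: [0.6, -0.3, -2.3]
width: 0.0132
gripper_force: 42.0
```

```bash
python3 tilt.py | head -1; python3 pan.py | cut -c1-250
```

```text
t 21.50 [0.6 0.1 0.2] width 0.01315334547631791 gf 41.9766640663147 handle rows 188 357
t 21.55 pos [0.6 0.1 0.2] F [ 0.8  0.2 -2.2] rear row 133.0 tilt deg 26.250000000000004 lip px [286.9 -46.6] rear0 [333.8 154.2]
foot px (np.int64(296), np.int64(69)) r 20 pan xy mm [-2. -4.]
foot px (np.int64(252), np.int64(46)) r 15 pan xy mm [ 7.  14.2]
foot px (np.int64(311), np.int64(0)) r 14 pan xy mm [22.9 -9.1]
foot px (np.int64(248), np.int64(0)) r 12 pan xy mm [22.9 14.6]
foot px (np.int64(226), np.int64(0)) r 12 pan xy mm [22.8 22.9]
foot px (np.int64(269), np.int64(59)) r 8 pan xy mm [2.  7.4]
```

Emit:
apply_moves --deltas '[13.1, 0, 0, 0, 0, 13.1, 0, 0, 0, 0, 13.3, 0, 0, 0, 0, 13.3, 0, 0, 0, 0]' --squeeze 20

```text
clock: 21.93
position: [0.5761, 0.1136, 0.1562]
ee_rot: [-0.0, 0.657, 0.754, 0.0]
contact_force: [0.2, 0.7, -1.9]
width: 0.0137
gripper_force: 26.7
```

```bash
python3 tilt.py | head -1; python3 pan.py | cut -c1-250
```

```text
t 21.93 [0.6 0.1 0.2] width 0.013736572005653048 gf 26.739600598812103 handle rows 188 357
t 21.9833 pos [0.6 0.1 0.2] F [ 0.2  1.1 -2. ] rear row 133.0 tilt deg 26.250000000000004 lip px [286.9 -46.7] rear0 [333.8 154.2]
foot px (np.int64(295), np.int64(69)) r 20 pan xy mm [-2.  -3.6]
foot px (np.int64(252), np.int64(46)) r 15 pan xy mm [ 7.  14.2]
foot px (np.int64(311), np.int64(0)) r 13 pan xy mm [22.9 -9.1]
foot px (np.int64(248), np.int64(0)) r 13 pan xy mm [22.8 14.6]
foot px (np.int64(226), np.int64(0)) r 12 pan xy mm [22.8 22.9]
foot px (np.int64(269), np.int64(59)) r 8 pan xy mm [2.  7.4]
```

Emit:
apply_moves --deltas '[13.5, 0, 0, 0, 0, 13.5, 0, 0, 0, 0, 13.65, 0, 0, 0, 0, 13.65, 0, 0, 0, 0]' --squeeze 20

```text
clock: 22.37
position: [0.5762, 0.1137, 0.1563]
ee_rot: [-0.0, 0.657, 0.754, 0.0]
contact_force: [0.2, 0.8, -2.0]
width: 0.0136
gripper_force: 13.3
```

```bash
python3 tilt.py | head -1; python3 pan.py | cut -c1-250
```

```text
t 22.37 [0.6 0.1 0.2] width 0.01357493592760223 gf 13.342420756816864 handle rows 187 360
t 22.4167 pos [0.6 0.1 0.2] F [ 0.4 -0.3 -1.8] rear row 146.0 tilt deg 39.25 lip px [287.3 -87.5] rear0 [333.8 154.2]
foot px (np.int64(305), np.int64(34)) r 18 pan xy mm [ 7.1 -6.2]
foot px (np.int64(295), np.int64(98)) r 17 pan xy mm [-18.1  -3.4]
foot px (np.int64(247), np.int64(35)) r 12 pan xy mm [ 6.8 13.6]
foot px (np.int64(258), np.int64(77)) r 11 pan xy mm [-8.8 11. ]
```

Gravity is now tipping the pan slowly, and all four feet are visible on it. I'll hold this opening.

Emit:
apply_moves --deltas '[13.65, 0, 0, 0, 0, 13.65, 0, 0, 0, 0, 13.65, 0, 0, 0, 0, 13.65, 0, 0, 0, 0]'

```text
clock: 22.8
position: [0.5762, 0.1137, 0.1563]
ee_rot: [-0.0, 0.657, 0.754, 0.0]
contact_force: [-0.4, 0.1, -1.1]
width: 0.0137
gripper_force: 14.0
```

```bash
python3 tilt.py | head -3; python3 pan.py | cut -c1-250
```

```text
t 22.80 [0.6 0.1 0.2] width 0.013653330016096385 gf 13.964277505874634 handle rows 199 360
245 [112, 221, 223, 223, 221, 214, 207, 202, 206, 203, 208, 162, 155, 182, 95, 90, 77, 72, 108, 182]
325 [98, 225, 225, 223, 162, 163, 163, 162, 166, 163, 166, 167, 172, 184, 128, 65, 66, 66, 163, 173]
t 22.85 pos [0.6 0.1 0.2] F [-0.7  0.4 -0.3] rear row 187.0 tilt deg -29.500000000000004 lip px [286.1 119.2] rear0 [333.8 154.2]
foot px (np.int64(293), np.int64(120)) r 13 pan xy mm [30.5 -5. ]
foot px (np.int64(261), np.int64(80)) r 12 pan xy mm [63.2 18.7]
foot px (np.int64(262), np.int64(105)) r 11 pan xy mm [42.5 17.5]
```

Emit:
apply_moves --deltas '[13.65, 0, 0, 0, 0, 13.65, 0, 0, 0, 0, 13.65, 0, 0, 0, 0]'

```text
clock: 23.15
position: [0.5762, 0.1137, 0.1564]
ee_rot: [0.0, 0.657, 0.754, 0.0]
contact_force: [0.4, -0.6, -1.6]
width: 0.014
gripper_force: 14.0
```

```bash
python3 pan.py | cut -c1-250
cat > bask.py <<'E'
from h import *
np.set_printoptions(precision=3,suppress=True)
c=np.array([.568,.172]);a=np.radians(8.8);ux=np.array([np.cos(a),np.sin(a)]);uy=np.array([-np.sin(a),np.cos(a)])
for nm in("top","side","wrist"):
    im=get_image(nm);g=im["frame"].astype(int);m=((g[...,0]-g[...,2])>45).astype(np.uint8)
    n,l,s,cc=cv2.connectedComponentsWithStats(m)
    for k in range(1,n):
        X=onz(im,cc[k],.048)[:2]-c
        if s[k,4]>4 and abs(X@ux)<.1 and abs(X@uy)<.1: print(nm,s[k,4],np.round(cc[k]),"basket xy",X@ux,X@uy)
    for r in place_of("foot1_centre",im):
        X=onz(im,r["point"],.048)[:2]-c;print(nm,"net",r["point"],round(r["score"],2),X@ux,X@uy)
E
python3 bask.py
```

```text
t 23.15 pos [0.6 0.1 0.2] F [ 0.4 -0.6 -1.6] rear row 187.0 tilt deg -29.500000000000004 lip px [286.1 119.2] rear0 [333.9 154.2]
foot px (np.int64(263), np.int64(81)) r 12 pan xy mm [62.4 17.2]
foot px (np.int64(246), np.int64(64)) r 11 pan xy mm [77.  30.2]
top 41 [200. 177.] basket xy 0.00888130007440003 0.03819921132723165
top 126 [198. 192.] basket xy -0.030532201771673095 0.048549916818252756
top net [198.0, 183.9] 0.53 -0.00929616596040337 0.04612919593326463
side 50 [270. 180.] basket xy -0.02517411902265614 0.05000116591455662
side 18 [281. 181.] basket xy 0.009955650019461073 0.038145519213236494
side net [271.2, 178.2] 0.48 -0.01771316459093999 0.05900801255442251
wrist 1580 [245.  74.] basket xy -0.0319041434382302 0.047919112408444695
wrist 528 [296.  89.] basket xy 0.008307985565364207 0.03615389507852992
```

Top-view blob areas of 126 and 41 px (about 42 px per foot) put all four feet in the basket. I'll firm up the grip and take the scoop back.

Emit:
apply_moves --deltas '[12, 0, 0, -15, 0, 12, 0, 0, -40, 0, 12, 0, 0, -60, 0, 12, -20, -8, -60, 1, 12, -50, -20, -60, 3, 12, -85, -34, -60, 5, 12, -120, -48, -60, 7, 12, -155, -62, -60, 9, 12, -190, -76, -60, 11, 12, -225, -90, -55, 13, 12, -255, -103, -50, 15, 12, -275, -111, -40, 16]' --squeeze 60

```text
clock: 24.5
position: [0.5033, -0.1774, 0.1971]
ee_rot: [0.002, 0.757, 0.654, -0.0]
contact_force: [0.8, 0.2, -0.9]
width: 0.0133
gripper_force: 47.5
```

```bash
python3 pan.py | cut -c1-250|head -1; python3 bask.py|grep top; python3 go.py .5023 -.186 .11 81.4
python3 - <<'E'
from h import *
t=get_image("top")
for r in place_of("timer_grip",t)[:1]: print(onz(t,r["point"],.123),r["score"])
save(t,"tb")
E
```

```text
t 24.5 pos [ 0.5 -0.2  0.2] F [ 0.8  0.2 -0.9] rear row 187.0 tilt deg -29.75 lip px [286.3 119.7] rear0 [334. 154.]
top 42 [200. 177.] basket xy 0.008497942169568395 0.037274264693918695
top 128 [198. 192.] basket xy -0.030362667723042663 0.048583277121697056
top net [200.5, 185.0] 0.59 -0.013427233009105704 0.04003619462242514
t 24.85 pos [ 0.5042 -0.173   0.1966] yaw 81.9 | delta [-13.2  -0.1  86.6] turn 0.5 rows 2.1
[0.4589366  0.16741228 0.123     ] 0.84
```

Emit:
apply_moves --deltas '[12.6, -8, 0, 35, 0.5, 12.8, -13, 0, 70, 0.5, 13.2, -13, 0, 92, 0.5, 13.4, -13, 0, 102, 0.5, 13.4, -19, 0, 110, 0.5, 13.4, -25, 0, 116, 0.5, 13.4, -31, 0, 122, 0.5, 13.4, -38, 0, 131, 0.5, 13.4, -46, 0, 140, 0.5, 13.4, -52, 0, 148, 0.5, 13.4, -58, 0, 155, 0.5, 13.4, -58, 0, 156, 0.5]'

```text
clock: 25.95
position: [0.4954, -0.2331, 0.0391]
ee_rot: [0.0, 0.759, 0.651, -0.0]
contact_force: [-0.9, -2.7, 2.9]
width: 0.0132
gripper_force: 23.4
```

```bash
python3 tilt.py | head -1; python3 pan.py | cut -c1-200|head -1
python3 - <<'E'
from h import *
st=get_state();print(st["position"],st["contact_force"])
w=get_image("wrist")
for r in place_of("scoop_pan",w)[:1]: print(r["point"],onz(w,r["point"],.006))
E
```

```text
t 25.95 [ 0.5 -0.2  0. ] width 0.013248614693680955 gf 23.40691387653351 handle rows 186 360
t 26.0 pos [ 0.5 -0.2  0. ] F [-0.6 -1.   1.2] rear row 144.0 tilt deg 14.999999999999998 lip px [286.8 -10.4] rear0 [334.  153.9]
[ 0.4956371  -0.2321567   0.03985151] [0.44772328 0.12042448 0.4352612 ]
[286.8, 93.8] [ 0.50885594 -0.14736114  0.006     ]
```

Emit:
apply_moves --deltas '[14.2, 0, 0, 0, 0, 16, 0, 0, 0, 0, 25, 0, 0, 0, 0, 30, 0, 0, 0, 0, 30, 0, 0, 0, 0, 30, 0, 0, -20, 0, 30, 0, 0, -50, 0, 30, 0, 0, -85, 0, 30, 0, 0, -120, 0, 30, 0, 0, -150, 0, 30, 0, 0, -150, 0]'

```text
clock: 27.07
position: [0.4991, -0.2335, 0.1971]
ee_rot: [0.006, 0.758, 0.652, 0.002]
contact_force: [0.5, -0.1, -0.0]
width: 0.0299
gripper_force: 0.0
```

```bash
python3 - <<'E'
from h import *
np.set_printoptions(precision=4,suppress=True)
w=get_image("wrist");t=get_image("top");s=get_image("side")
u=np.array([.1495,.9888]);v=np.array([-.9888,.1495]);o=np.array([.507,-.1465])
for l,im in(("w",w),("t",t),("s",s)):
    for n,z in(("scoop_pan",.006),("scoop_grip",.065)):
        for r in place_of(n,im)[:1]:
            X=onz(im,r["point"],z);print(l,n,round(r["score"],2),X,"tray xy",(X[:2]-o)@u,(X[:2]-o)@v)
    for r in place_of("timer_grip",im)[:1]: print(l,"timer",r["point"],onz(im,r["point"],.123))
a=place_of("scoop_grip",t)[0]["point"];b=place_of("scoop_grip",s)[0]["point"];print(tri(t,a,s,b))
print(get_state()["clock"],get_state()["width"])
E
python3 go.py .461 .166 .20 98.8; python3 bask.py | grep top
```

```text
w scoop_grip 0.93 [ 0.4964 -0.2245  0.065 ] tray xy -0.07876158894288053 -0.0011436212942749352
t scoop_pan 0.86 [ 0.4954 -0.1353  0.006 ] tray xy 0.009343006087141548 0.013160308873676415
t scoop_grip 0.85 [ 0.4865 -0.2278  0.065 ] tray xy -0.08346851269970249 0.008130189936180258
t timer [210.9, 217.3] [0.4603 0.1719 0.123 ]
s scoop_pan 0.69 [ 0.3681 -0.1153  0.006 ] tray xy 0.0100962190052627 0.14197007695355304
s scoop_grip 0.73 [ 0.5012 -0.2311  0.065 ] tray xy -0.08454305630720983 -0.006914040802110027
s timer [248.9, 168.1] [0.47   0.1667 0.123 ]
[ 0.494  -0.2287  0.0624]
27.7667 0.030180708364465555
t 27.77 pos [ 0.4954 -0.2313  0.19  ] yaw 81.3 | delta [387.6 -93.8  -9.9] turn -17.5 rows 9.6
top 42 [200. 177.] basket xy 0.008497942169568395 0.037274264693918695
top 127 [198. 192.] basket xy -0.03031019655306973 0.04860707625009164
top net [200.5, 184.3] 0.39 -0.011571415052712954 0.03970887528192807
```

The scoop lies in the tray and all the feet are in the basket. Next is the timer.

Emit:
apply_moves --deltas '[60, 388, -94, -25, -17.5, 60, 388, -94, -25, -17.5, 60, 388, -94, -25, -17.5, 60, 388, -94, -25, -17.5, 60, 388, -94, -25, -17.5, 60, 388, -94, -25, -17.5, 60, 388, -94, -25, -17.5, 60, 388, -94, -25, -17.5, 60, 388, -94, -25, -17.5, 60, 388, -94, -25, -17.5, 60, 388, -94, -25, -17.5, 60, 388, -94, -25, -17.5]'

```text
clock: 29.07
position: [0.4607, 0.1674, 0.2154]
ee_rot: [0.0, 0.649, 0.761, -0.0]
contact_force: [-0.1, 0.5, 0.0]
width: 0.0599
gripper_force: 0.0
```

```bash
cat > knob.py <<'E'
from h import *
np.set_printoptions(precision=4,suppress=True)
w=get_image("wrist");st=get_state();print(st["clock"],st["position"])
for q in("timer_grip","timer"):
    for r in place_of(q,w)[:1]: print(q,r["point"],r["score"],onz(w,r["point"],.123))
p=place_of("timer_grip",w)[0]["point"];c=onz(w,p,.123)
g=cv2.cvtColor(w["frame"],cv2.COLOR_RGB2GRAY)
# refine axis: dark knob top disc at z=.131, radius 17
bl=cv2.GaussianBlur(g,(3,3),0)
def samp(cx,cy,z,r,a): 
    P=np.array([proj(w,(cx+r*np.cos(t),cy+r*np.sin(t),z)) for t in a]).astype(np.float32)
    return cv2.remap(bl,P[:,0].copy(),P[:,1].copy(),cv2.INTER_LINEAR).ravel().astype(float)
A=np.radians(np.arange(0,360,5))
best=max(((samp(c[0]+dx,c[1]+dy,.131,.0195,A).mean()-samp(c[0]+dx,c[1]+dy,.131,.0145,A).mean(),dx,dy) for dx in np.arange(-.012,.0121,.002) for dy in np.arange(-.012,.0121,.002)))
print("knob top",best,c[0]+best[1],c[1]+best[2])
cx,cy=c[0]+best[1],c[1]+best[2]
import sys
for z,rs in((.101,(.021,.023,.025,.027,.029)),(.095,(.032,.034,.037))):
    for r in rs: print("r%.0f"%(r*1e3)," ".join("%d"%x for x in samp(cx,cy,z,r,np.radians(np.arange(0,360,5)))))
E
python3 knob.py
```

```text
29.1167 [0.4608 0.1663 0.2152]
timer_grip [289.0, 213.9] 0.83 [0.464  0.1631 0.123 ]Traceback (most recent call last):
  File "knob.py", line 5, in <module>
    for r in place_of(q,w)[:1]: print(q,r["point"],r["score"],onz(w,r["point"],.123))
             ~~~~~~~~^^^^^
ValueError: it knows: basket, eye_loupe, foot1_centre, foot2_centre, foot3_centre, foot4_centre, part_bottle, scoop_grip, scoop_pan, small_hammer, thread_spool, timer_grip, tray_floor, tray_slope
```

```bash
sed -i 's/("timer_grip","timer")/("timer_grip",)/' knob.py; python3 knob.py
```

```text
29.2167 [0.461  0.1653 0.2151]
timer_grip [290.3, 213.6] 0.66 [0.4652 0.1618 0.123 ]
knob top (np.float64(101.90277777777779), np.float64(0.0), np.float64(0.0)) 0.4651984726636797 0.16180892311308237
r21 219 206 198 225 234 235 209 154 219 236 235 231 210 223 235 235 235 221 215 235 234 234 213 166 223 233 232 229 208 177 168 167 167 159 114 71 119 163 167 167 165 164 148 112 80 74 60 87 145 187 215 222 225 226 226 227 227 228 228 225 223 207 172 119 78 65 112 179 186 195 216 219
r23 221 203 181 230 235 235 217 154 222 235 236 233 198 220 235 235 235 214 205 235 234 235 214 162 228 233 234 235 233 207 170 166 166 154 79 39 89 159 167 157 150 166 166 159 139 135 100 77 92 84 123 161 191 208 216 215 213 208 198 175 143 107 77 62 103 152 193 215 197 188 217 218
r25 228 219 193 231 232 232 224 161 224 234 234 231 197 218 232 232 233 213 207 233 230 234 215 168 229 233 234 234 233 224 180 174 173 163 111 61 122 161 164 153 138 165 167 167 145 151 175 192 197 105 96 106 89 118 129 128 130 114 96 83 84 129 139 133 148 211 218 218 200 187 219 221
r27 227 222 210 225 226 224 225 213 225 226 2
[... 714 characters left out ...]
 178 190 196 200 200 202 201 193 210 198 208 199 200 211 210 212 212 215 216 212 213 217 217 218 216 212 192 180 186
r34 192 193 195 194 193 188 177 178 190 232 236 236 238 239 238 235 234 236 237 238 234 234 234 234 233 236 236 234 233 235 233 232 233 228 222 191 169 166 130 155 165 191 219 222 227 227 228 229 227 229 229 228 223 227 225 230 229 231 230 230 228 229 226 228 222 224 221 212 188 160 175 189
r37 219 215 225 227 215 207 199 193 175 186 229 234 236 238 239 237 234 236 237 238 235 234 234 234 234 237 234 233 235 233 233 233 233 233 235 234 213 190 140 205 204 231 233 230 230 230 230 230 233 230 232 232 229 229 229 232 231 232 231 231 230 232 235 235 232 232 220 183 183 193 198 212
```

```bash
cat >> knob.py <<'E'
print("----")
from scipy.optimize import least_squares
def minang(r0,r1,z,a0,wd):
    a=np.arange(a0-wd,a0+wd+.1,1);v=np.mean([samp(cx,cy,z,r,np.radians(a)) for r in np.arange(r0,r1,.001)],0)
    q=np.clip(np.quantile(v,.6)-v,0,None);q[q<.35*q.max()]=0;return (a*q).sum()/q.sum()
K=eval(sys.argv[1]) if len(sys.argv)>1 else {0:175,1:200,8:10,9:35,10:60,11:87,12:115}
ob={k:minang(.022,.026,.101,a,7) for k,a in K.items()};ix=minang(.033,.038,.095,190,6)
print({k:round(v,1) for k,v in ob.items()},"index",ix)
def res(x):
    o=[]
    for k,a in ob.items():
        t=np.radians(x[0]+25*k);P=np.array([.024*np.cos(t)+x[1],.024*np.sin(t)+x[2]])
        o.append((np.degrees(np.arctan2(P[1],P[0]))-a+180)%360-180)
    return o
s=least_squares(res,[K[0],0,0],x_scale=[1,.001,.001],loss="soft_l1",f_scale=2)
I=np.array([.0355*np.cos(np.radians(ix)),.0355*np.sin(np.radians(ix))])-s.x[1:]
ii=np.degrees(np.arctan2(I[1],I[0]))%360
print("zero",s.x,"res",np.array(res(s.x)),"index corrected",ii,"reading deg",ii-s.x[0]," axis xy",cx+s.x[1],cy+s.x[2])
E
python3 knob.py | sed -n '/----/,$p'; python3 go.py .463 .163 .12 98.6
```

```text
----
{0: np.float64(176.9), 1: np.float64(201.3), 8: np.float64(6.1), 9: np.float64(32.6), 10: np.float64(59.5), 11: np.float64(86.7), 12: np.float64(114.4)} index 192.87654320987653
zero [171.5144  -0.0003  -0.0022] res [-0.0185 -0.017   0.1683 -0.196  -0.0953  0.1877 -0.0288] index corrected 189.387172220848 reading deg 17.872769203375924  axis xy 0.46455654352259473 0.16047927406378446
t 29.47 pos [0.4611 0.1654 0.2152] yaw 98.7 | delta [-2.7  1.5 95.2] turn 0.1 rows 2.3
```

Emit:
apply_moves --deltas '[48, -5, 2.7, 30, 0, 48, -5, 2.7, 60, 0, 48, -5, 2.7, 80, 0, 48, -5, 2.7, 90, 0, 48, -5, 2.7, 95, 0, 48, -5, 2.7, 99, 0, 48, -5, 2.7, 103, 0, 48, -5, 2.7, 103, 0]' --squeeze 40

```text
clock: 30.13
position: [0.4649, 0.1619, 0.1126]
ee_rot: [0.0, 0.651, 0.759, 0.0]
contact_force: [-0.5, -0.3, 0.3]
width: 0.0484
gripper_force: 0.0
```

```bash
python3 go.py .4646 .1605 .105 98.6; python3 -c "
from rig import *
s=get_state();print(s['contact_force'],s['width'])"
```

```text
t 30.13 pos [0.4649 0.1619 0.1126] yaw 98.8 | delta [-1.3 -0.5  7.6] turn 0.2 rows 0.2
[-0.47546574 -0.34720859  0.26323391] 0.048373831277322976
```

Emit:
apply_moves --deltas '[30, -1, 0, 4, 0, 30, -1, 0, 4, 0, 30, -1, 0, 4, 0, 30, -1, 0, 4, 0, 30, -1, 0, 4, 0]' --squeeze 50

```text
clock: 30.55
position: [0.4648, 0.1608, 0.1086]
ee_rot: [0.0, 0.65, 0.76, 0.0]
contact_force: [0.1, -0.8, 0.9]
width: 0.0301
gripper_force: 9.4
```

Emit:
apply_moves --deltas '[24, 0, 0, 0, 0, 24, 0, 0, 0, 0, 24, 0, 0, 0, 0]' --squeeze 50

```text
clock: 30.8
position: [0.4648, 0.1608, 0.1088]
ee_rot: [0.0, 0.65, 0.76, 0.0]
contact_force: [-1.0, -1.4, 5.8]
width: 0.0285
gripper_force: 49.1
```

Emit:
apply_moves --deltas '[24, 0, 0, -1, 6, 24, 0, 0, -1, 12, 24, 0, 0, -1, 18, 24, 0, 0, -1, 24, 24, 0, 0, -1, 30, 24, 0, 0, -1, 36, 24, 0, 0, -1, 42, 24, 0, 0, -1, 48, 24, 0, 0, -1, 53, 24, 0, 0, -1, 57, 24, 0, 0, -1, 57, 24, 0, 0, -1, 57]'

```text
clock: 31.8
position: [0.4649, 0.1608, 0.109]
ee_rot: [0.0, 0.934, 0.358, 0.0]
contact_force: [1.4, -0.5, -2.5]
width: 0.0284
gripper_force: 50.2
```

Emit:
apply_moves --deltas '[35, 0, 0, 0, 0, 48, 0, 0, 0, 0, 48, 0, 0, 0, 0, 48, 0, 0, -20, 0, 48, 0, 0, -50, 0, 48, 0, 0, -80, -15, 48, 0, 0, -105, -22, 48, 0, 0, -105, -29, 48, 0, 0, -105, -36, 48, 0, 0, -105, -43, 48, 0, 0, -105, -50, 48, 0, 0, -105, -57]'

```text
clock: 32.8
position: [0.4643, 0.161, 0.2145]
ee_rot: [-0.0, 0.692, 0.722, 0.0]
contact_force: [-0.4, -0.8, 0.0]
width: 0.048
gripper_force: 0.0
```

```bash
python3 knob.py "{0:115,1:140,2:165,9:337,10:2,11:27,12:52}"
```

```text
32.85 [0.4642 0.161  0.2144]
timer_grip [287.5, 207.7] 0.59 [0.4655 0.162  0.123 ]
knob top (np.float64(106.31944444444446), np.float64(-0.002), np.float64(0.0)) 0.46347133389391526 0.16203557163808244
r21 218 219 221 226 234 230 236 236 234 223 160 211 234 234 235 236 236 236 236 236 235 212 94 53 132 223 235 232 190 187 187 172 168 153 148 166 170 170 145 111 158 166 163 143 88 80 76 80 121 164 201 220 227 228 229 231 230 229 230 229 226 212 177 126 76 69 67 84 149 203 211 219
r23 192 208 225 232 232 204 229 236 235 231 165 213 234 235 236 236 236 236 235 234 234 226 164 106 191 231 234 231 190 216 216 183 172 144 137 165 169 170 142 114 161 167 168 156 126 150 138 91 84 79 101 144 173 196 203 212 212 208 197 181 149 114 84 61 112 167 170 149 169 218 220 217
r25 173 209 232 236 234 196 227 235 235 233 170 213 234 235 234 234 233 231 231 231 231 230 217 173 224 227 228 226 189 214 221 208 184 148 143 164 166 169 143 117 165 167 167 154 132 165 179 197 190 134 103 114 101 84 112 115 114 116 88 109 87 107 153 126 194 218 219 174 171 219 221 217
r27 183 216 233 233 233 205 225 231 232 
[... 1113 characters left out ...]
16 182 181 183
r37 201 204 203 203 202 197 195 182 176 226 235 237 239 239 239 236 236 237 239 237 236 235 235 234 237 237 234 235 236 233 235 234 235 236 232 214 202 177 153 160 192 214 229 234 232 231 232 231 232 232 232 233 231 229 230 231 233 233 233 232 231 232 233 234 230 233 229 224 186 180 194 197
----
{0: np.float64(114.4), 1: np.float64(141.4), 2: np.float64(168.0), 9: np.float64(336.7), 10: np.float64(1.4), 11: np.float64(25.6), 12: np.float64(51.0)} index 192.24059293044473
zero [114.675    0.0007  -0.0015] res [ 0.1208  0.0165 -0.116   0.295  -0.3422  0.024   0.0003] index corrected 189.62590193792383 reading deg 74.95092356194452  axis xy 0.46421996463191073 0.16051993512044568
```

```bash
python3 bask.py | grep -E "top|wrist"
python3 - <<'E'
from h import *
t=get_image("top");s=get_image("side")
a=place_of("scoop_grip",t)[0]["point"];b=place_of("scoop_grip",s)[0]["point"];print(tri(t,a,s,b))
print(sign_off())
E
```

```text
top 37 [200. 176.] basket xy 0.009720162584800405 0.03628565579657191
top 10 [193. 198.] basket xy -0.04539058437770172 0.06693096663925942
wrist 782 [353. 142.] basket xy -0.029610174533820043 0.04614979092587792
wrist 325 [391. 147.] basket xy 0.008496183763729702 0.036161655728552816
wrist net [365.4, 149.0] 0.79 -0.017778969638225246 0.037529501261858056
[ 0.49590088 -0.21791812  0.05173028]
the job is handed in; nothing more can be done
None
```

I handed the job in after about 33 s of the 72 s allowed. By my last measurements all four feet are in the basket, the timer reads about 75° (3 minutes), and the scoop is released in the emptied tray; its pan lying flat and the bystanders being undisturbed were not checked in a final picture.

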